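# Gauge the disc magazines and bring the full tins

## Task

First gauge the stock: gently lower one gauge stick down the tube of every magazine until it rests on the discs inside, do not let it fall, and leave it standing there. Then, beside each magazine that is running low (the stick's black band has sunk out of sight below the rim), stand one full tin upright on the black circle on its base; tell full tins from empty ones by lifting them. Put every empty tin upright in the white tray; a full tin that is not needed stays upright on the table, off the magazines' circles, and the other things stay where they are.

Things in the scene. Friction and masses are not known exactly. Their poses are not given: they have to be found in the camera images.
- mag_a_mouth (a point): Disc magazine, heavy (2.5 kg, stays put): a grey base plate 170 x 80 x 5 mm carrying at one end an upright round tube, 42 mm outside, rim 100 mm above the table, with a 22 mm bore that is blind: it ends on a stack of wooden discs somewhere 30 to 90 mm below the rim, different from magazine to magazine (all look alike outside). This point is the centre of the bore at the rim; x points from the plate's place for a tin towards the tube, z up. Two or three magazines are present.
- mag_a_pad (a point): Centre of the black circle (62 mm) on the top of the base plate (5 mm above the table) of the same magazine, 85 mm in front of its tube: the place for a tin.
- mag_b_mouth (a point): Disc magazine, heavy (2.5 kg, stays put): a grey base plate 170 x 80 x 5 mm carrying at one end an upright round tube, 42 mm outside, rim 100 mm above the table, with a 22 mm bore that is blind: it ends on a stack of wooden discs somewhere 30 to 90 mm below the rim, different from magazine to magazine (all look alike outside). This point is the centre of the bore at the rim; x points from the plate's place for a tin towards the tube, z up. Two or three magazines are present.
- mag_b_pad (a point): Centre of the black circle (62 mm) on the top of the base plate (5 mm above the table) of the same magazine, 85 mm in front of its tube: the place for a tin.
- mag_c_mouth (a point): Disc magazine, heavy (2.5 kg, stays put): a grey base plate 170 x 80 x 5 mm carrying at one end an upright round tube, 42 mm outside, rim 100 mm above the table, with a 22 mm bore that is blind: it ends on a stack of wooden discs somewhere 30 to 90 mm below the rim, different from magazine to magazine (all look alike outside). This point is the centre of the bore at the rim; x points from the plate's place for a tin towards the tube, z up. Two or three magazines are present.
- mag_c_pad (a point): Centre of the black circle (62 mm) on the top of the base plate (5 mm above the table) of the same magazine, 85 mm in front of its tube: the place for a tin.
- stick1_head (a point): Gauge stick, pale wood, 50 g, 145 mm long: a 14 mm round shaft with a 22 x 22 x 30 mm square head on top (sides along this point's x and y). This point is the centre of the head, 130 mm above the foot, 15 mm below the top. A black band runs round the shaft 50 to 58 mm above the foot. At the start it stands upright in a 16 mm hole, 30 mm deep, of the fixed dark wooden stand (200 x 60 x 40 mm, three holes 70 mm apart).
- stick1_tip (a point): Centre of the flat foot of the same gauge stick; z points up the stick to its head.
- stick2_head (a point): Gauge stick, pale wood, 50 g, 145 mm long: a 14 mm round shaft with a 22 x 22 x 30 mm square head on top (sides along this point's x and y). This point is the centre of the head, 130 mm above the foot, 15 mm below the top. A black band runs round the shaft 50 to 58 mm above the foot. At the start it stands upright in a 16 mm hole, 30 mm deep, of the fixed dark wooden stand (200 x 60 x 40 mm, three holes 70 mm apart).
- stick2_tip (a point): Centre of the flat foot of the same gauge stick; z points up the stick to its head.
- stick3_head (a point): Gauge stick, pale wood, 50 g, 145 mm long: a 14 mm round shaft with a 22 x 22 x 30 mm square head on top (sides along this point's x and y). This point is the centre of the head, 130 mm above the foot, 15 mm below the top. A black band runs round the shaft 50 to 58 mm above the foot. At the start it stands upright in a 16 mm hole, 30 mm deep, of the fixed dark wooden stand (200 x 60 x 40 mm, three holes 70 mm apart).
- stick3_tip (a point): Centre of the flat foot of the same gauge stick; z points up the stick to its head.
- tin1_mid (a point): Lidded metal tin, upright round, 56 mm in diameter, 70 mm tall, lid fixed; this point is its centre, 35 mm above its underside. All tins look alike; a full one weighs about 360 g, an empty one about 90 g (each within 12 per cent). Four or five tins are present, two or three of them full.
- tin2_mid (a point): Lidded metal tin, upright round, 56 mm in diameter, 70 mm tall, lid fixed; this point is its centre, 35 mm above its underside. All tins look alike; a full one weighs about 360 g, an empty one about 90 g (each within 12 per cent). Four or five tins are present, two or three of them full.
- tin3_mid (a point): Lidded metal tin, upright round, 56 mm in diameter, 70 mm tall, lid fixed; this point is its centre, 35 mm above its underside. All tins look alike; a full one weighs about 360 g, an empty one about 90 g (each within 12 per cent). Four or five tins are present, two or three of them full.
- tin4_mid (a point): Lidded metal tin, upright round, 56 mm in diameter, 70 mm tall, lid fixed; this point is its centre, 35 mm above its underside. All tins look alike; a full one weighs about 360 g, an empty one about 90 g (each within 12 per cent). Four or five tins are present, two or three of them full.
- tin5_mid (a point): Lidded metal tin, upright round, 56 mm in diameter, 70 mm tall, lid fixed; this point is its centre, 35 mm above its underside. All tins look alike; a full one weighs about 360 g, an empty one about 90 g (each within 12 per cent). Four or five tins are present, two or three of them full.
- tray: Shallow white melamine sorting tray, fixed, 230 (its x) x 160 (its y) x 22 mm, walls and floor 5 mm thick; origin at the centre of its underside.
- jar: Glass jar with a silicone lid, 64 mm wide, 84 mm tall; not part of the job, origin at its underside's centre.
- spool: Wooden spool, 52 mm wide, 50 mm tall; not part of the job, origin at its underside's centre.
- tweezers: Steel tweezers lying down, 120 mm long; not part of the job, origin at its underside's centre.
- scoop: Yellow scoop lying down, 150 mm long; not part of the job, origin at its underside's centre.
- mug: Blue mug, 76 mm wide, 90 mm tall; not part of the job, origin at its underside's centre.
There are look-alikes about, which are no part of the job. What is shaped like the part that bears stick2_head but red is not meant.

How it is judged:
By the outcome, as a careful person would: the job done as asked, in the order asked, and still so for the second after the job is handed in, with the robot touching nothing.
Of mag_a, mag_b, mag_c only 2 to 3 are there at a start; the rules pass over those that are not, and their reading is None.
Of tin1, tin2, tin3, tin4, tin5 only 4 to 5 are there at a start; the rules pass over those that are not, and their reading is None.
At some moment in a run one of tin1, tin2, tin3, tin4, tin5 may be knocked a few centimetres aside while the robot is not near it.
It also fails if it takes over 210 s, if anything falls off the work surface, if the arm or the gripper's body presses on something with over 40 N, if the wrist force passes 120 N, or if a joint passes its speed limit or range.

## Robot

A 6-joint arm with a two-finger parallel gripper is mounted at the origin on the work surface. World frame = base frame: x ahead of the robot, y to its left, z up, the work surface at z = 0. Lengths are in m, angles in degrees, forces in N, time in s.
With the tool pointing down it reaches from about 0.3 to 0.75 m from the base axis. Payload 8.5 kg.
Tool frame: the origin (TCP) lies between the finger pads; the fingertips stand 17 mm ahead of it and the grasp point (between the pads) lies 2 mm behind it; z points along the fingers, y is the direction in which the jaws open and shut (so a half turn about z gives the same grasp; the last joint's range is limited). The gripper opens to 85 mm and grips with 20 to 120 N. Pads are 22 mm wide; open, the fingers measure 114 mm over their backs; the gripper's body (76 mm by 85 mm) begins 54 mm behind the grasp point. The pads swing forward as they close: fully open they stand 13 mm farther back than shut.
Start: joints at [60.43, 21.807, 74.336, -0, 83.858, -12.336], TCP at [0.163, 0.525, 0.248] pointing down, gripper open.
Joint ranges: [-178.18, 178.18], [-50.72, 133.34], [12.68, 142.11], [-81.47, 261.47], [9.98, 163.14], [-165.26, 165.26]. Speed limits (degrees/s): [136.94, 136.94, 180, 180, 180, 180].

## Interface

Orientations are given as a 3x3 rotation matrix whose columns are the frame's x, y, z axes.
In Python, from rig import readout, eyes, env gives the robot as it stands.
- The arm moves only by the tool arm_command, never from a script. Its argument "rows" is text: rows parted by semicolons, each of 7 numbers parted by spaces: the closure, from 0 (fully open) to 1 (shut), then the shift along the tool's x, y, z in mm, then the turn, a rotation vector about the tool's x, y, z in degrees. In form: grip dx dy dz rx ry rz; .... A call has 1 to 5 rows; each row shifts and turns the commanded pose from where the row before left it, along the tool's axes as they then stand; what a row does not reach is not made up. A row lasts 1/12 s, in which the tool goes at most 41.7 mm and 7.16 degrees, less where a joint would pass 70% of its speed; a pose out of reach is approached as far as the arm can. A call with a gripper value outside its range is refused whole. The fingers move at their own pace and stop on an object; "squeeze" is the grip in N (left out, the last holds). Time passes only in rows, so rows that do not move let the fingers close. It gives the time, the measured TCP pose, the force and the opening at its end, in the units of the state.
- readout.observe(): the state, without advancing time (a new reading comes with each control period).
- eyes.get_image(name): name is "scene" or "top" or "wrist"; returns the picture (420x560x3 uint8, red, green, blue); there is no depth.
- eyes.camera_model(name): a dict with "mtx" (3x3 intrinsics, pixels), "view" (4x4, takes a point from world to camera coordinates). Camera axes: x right, y up, looking along -z (the intrinsics and any distortion apply to the point x, -y, -z); pixel columns grow to the right and rows downward; lengths in m; the calibration is good to about 2 mm. A picture is of the moment at which its call begins: read the wrist's pose just before it. camera_model takes no time and is no camera call; for the wrist camera it gives the pose at the moment of the call.
- env.close_job(): hands the job in, once; it reports no verdict.
The state is a dict: "time_s": time; "q": joint angles; "qvel": joint speeds; "joint_efforts": joint torques, N m; "position": TCP position; "tool_rot": TCP orientation; "ft_force": force on the tool from outside, world axes, zero at the start; "wrist_torque": the same for the moment, N m; "grip_width": finger opening in m.
Only numpy, scipy, OpenCV 4.12 (cv2) and the standard library are available. Lean on these libraries where they do the work, as an engineer would, in place of code of your own. Each camera call takes 0.05 s, during which the arm holds its last target. There are 200 camera calls.

## Working session

There is one attempt and no reset: what is moved stays moved. The work goes in short steps, Python scripts to look and compute and a tool call to move; the robot and the scene stay as the last step left them, time stands still between calls to the robot, and variables do not carry over. Pictures are saved under pics/ and viewed, about 12 in all and at most 16, crops included, and the job is handed in when it is done.

Besides the shell and the picture viewer there is one more tool, called after "Call:" as a command line: name --argument value ..., lists and objects as JSON in quotes. arm_command: Moves the arm, as the interface text tells. Its arguments: {"type":"object","properties":{"rows":{"type":"string"},"squeeze":{"type":"number"}},"required":["rows"]}

```bash
ls; mkdir -p pics
python3 - <<'E'
from rig import readout, eyes, env
import cv2
s=readout.observe()
print({k:(v if not hasattr(v,'round') else v) for k,v in s.items()})
for n in ("scene","top"):
    im=eyes.get_image(n); m=eyes.camera_model(n); print(n,m)
    cv2.imwrite(f"pics/{n}0.png",cv2.cvtColor(im,cv2.COLOR_RGB2BGR))
    cv2.imwrite(f"pics/{n}0b.png",cv2.resize(cv2.cvtColor(im,cv2.COLOR_RGB2BGR),(800,600),interpolation=cv2.INTER_CUBIC))
E
```

```text
pics
{'time_s': 0.0, 'q': array([ 6.04324916e+01,  2.18404399e+01,  7.43847627e+01, -2.55343286e-03,
        8.38583659e+01, -1.23377946e+01]), 'qvel': array([ 0.08722788, -0.00715812, -0.00296295, -0.07162289, -0.00109986,
       -0.0354389 ]), 'joint_efforts': array([ 1.18235323e-03, -4.48466456e+01, -2.31281179e+01, -1.36752988e-04,
        4.75453504e-03,  1.78677493e-05]), 'position': array([0.16280516, 0.52506609, 0.24771687]), 'tool_rot': array([[-9.55126208e-01,  2.96198349e-01, -6.81177138e-04],
       [ 2.96199011e-01,  9.55125374e-01, -1.29047008e-03],
       [ 2.68374460e-04, -1.43432579e-03, -9.99998935e-01]]), 'ft_force': array([-0.48238681, -0.16830274, -0.53085442]), 'wrist_torque': array([-0.05145693,  0.05660786, -0.04586554]), 'grip_width': 0.08529727086691558}
scene {'mtx': array([[449.52937955,   0.        , 283.93134352],
       [  0.        , 449.52937955, 212.56758282],
       [  0.        ,   0.        ,   1.        ]]), 'view': array([[-0.25472585,  0.96687406,  0.01640984,  0.14794732],
       [-0.79200746, -0.2183331 ,  0.57013581,  0.37021407],
       [ 0.55483234,  0.13223161,  0.82138656, -1.36056388],
       [ 0.        ,  0.        ,  0.        ,  1.        ]])}
top {'mtx': array([[457.08758383,   0.        , 283.78743356],
       [  0.        , 457.08758383, 207.42545754],
       [  0.        ,   0.        ,   1.        ]]), 'view': array([[-2.66191024e-02, -9.99645641e-01,  1.28115531e-04,
         3.16013328e-03],
       [ 9.98883712e-01, -2.65938100e-02,  3.90397086e-02,
        -5.49156740e-01],
       [-3.90224675e-02,  1.16717452e-03,  9.99237652e-01,
        -1.25671626e+00],
       [ 0.00000000e+00,  0.00000000e+00,  0.00000000e+00,
         1.00000000e+00]])}
```

View pics/top0b.png

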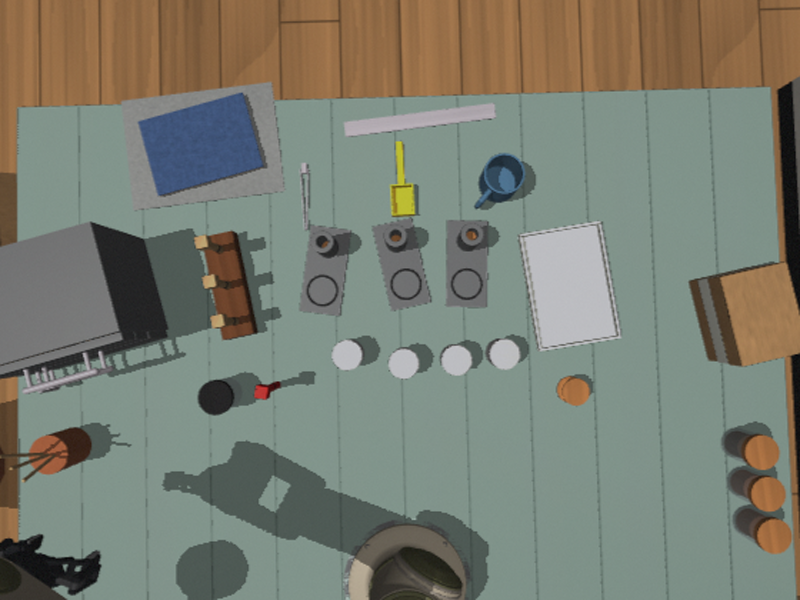

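View pics/scene0b.png

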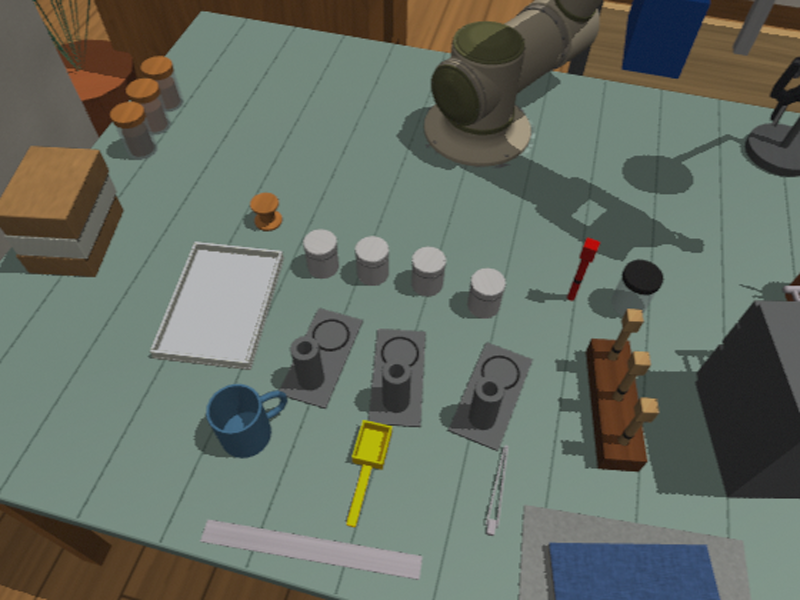

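The top view shows three magazines (tubes at about (325,240), (396,235), (472,233) in the 800-px picture). It also shows four tins at (348,353), (403,362), (456,360), (505,352), the stand with three pale sticks at (205,242), (212,282), (220,321), and the tray at (570,285). Things that could be mistaken for a target: the red stick at (263,391) (excluded by colour), the spool at (573,390), the black-lidded jar at (215,396), and the orange-lidded jars on the right.

```bash
cat > h.py <<'E'
import numpy as np, cv2
from rig import readout, eyes, env
def p2w(px,z,cam,m=None):
    m=m or eyes.camera_model(cam); K=m["mtx"];V=m["view"];R=V[:3,:3];t=V[:3,3]
    d=np.linalg.inv(K)@np.array([px[0],px[1],1.]); d=R.T@np.array([d[0],-d[1],-d[2]]); c=-R.T@t
    return c+d*(z-c[2])/d[2]
def w2p(p,cam,m=None):
    m=m or eyes.camera_model(cam); c=m["view"]@np.r_[p,1.]; q=m["mtx"]@np.array([c[0],-c[1],-c[2]]); return q[:2]/q[2]
def shot(cam,name,box=None,s=1):
    m=eyes.camera_model(cam)
    im=cv2.cvtColor(eyes.get_image(cam),cv2.COLOR_RGB2BGR); cv2.imwrite(f"pics/{name}_raw.png",im)
    if box: im=im[box[1]:box[3],box[0]:box[2]]
    if s!=1: im=cv2.resize(im,None,fx=s,fy=s,interpolation=cv2.INTER_CUBIC)
    cv2.imwrite(f"pics/{name}.png",im); return m
def move(target,yaw=None):
    """shift in tool axes (mm) and yaw turn (deg, about tool z) from the measured pose to target (m); tool pointing down"""
    s=readout.observe(); R=s["tool_rot"]; d=R.T@(np.array(target)-s["position"])*1000
    return d.round(1)
E
python3 - <<'E'
import cv2
im=cv2.imread('pics/top0.png')[145:285,130:390]
im=cv2.resize(im,None,fx=3,fy=3,interpolation=cv2.INTER_CUBIC)
for x in range(0,780,60): cv2.putText(im,str(130+x//3),(x,8),0,.33,(255,255,255),1); cv2.line(im,(x,0),(x,420),(255,255,255),1) if 0 else None
cv2.imwrite('pics/topcrop.png',im)
E
```

```text
(no output)
```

View pics/topcrop.png

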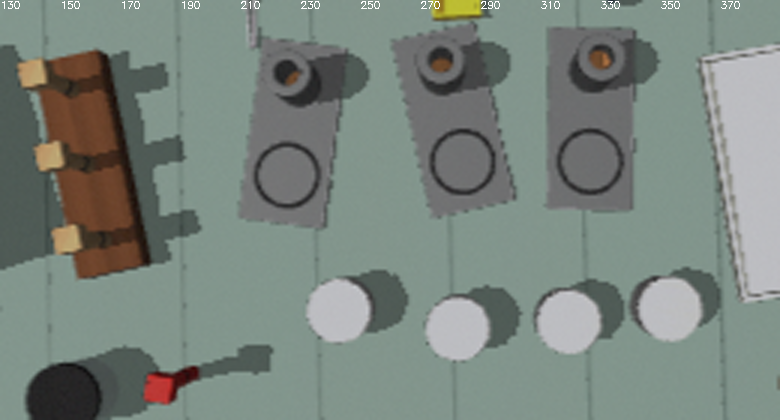

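Run:
```python
from h import *
f=lambda x,y:(130+x/3,145+y/3)
for n,z,P in (("rim",.1,[(292,76),(440,62),(601,58)]),("pad",.005,[(287,175),(462,162),(590,161)]),("tin",.07,[(339,310),(457,328),(568,321),(670,309)]),
  ("head",.155,[(31,73),(49,156),(67,239)])):
    for p in P: print(n,(p2w(f(*p),z,"top")*1000).round(0)[:2])
for n,p in (("spool",(573,390)),("mug",(500,178)),("redstick",(263,391)),("jar",(215,396))): print(n,(p2w((p[0]*.7,p[1]*.7),.08,"top")*1000).round(0)[:2])
for p in ((522,235),(600,223),(620,337),(540,350)): print("tray",(p2w((p[0]*.7,p[1]*.7),.022,"top")*1000).round(0)[:2])
for p in ((97,272),(167,330),(163,325)): print("box",(p2w((p[0]*.7,p[1]*.7),.0,"top")*1000).round(0)[:2])
# scene cam for heads
for P,z in (((631,320),.14),((637,365),.14),((646,412),.14)): print("head scene",(p2w((P[0]*.7,P[1]*.7),z,"scene")*1000).round(0)[:2])
```

```text
rim [645. 132.]
rim [654.   4.]
rim [ 654. -135.]
pad [565. 150.]
pad [573. -13.]
pad [ 571. -132.]
tin [442.  99.]
tin [423.  -4.]
tin [ 427. -102.]
tin [ 435. -192.]
head [647. 340.]
head [578. 326.]
head [510. 312.]
spool [ 367. -313.]
mug [ 760. -192.]
redstick [380. 253.]
jar [374. 341.]
tray [ 661. -240.]
tray [ 680. -391.]
tray [ 460. -421.]
tray [ 439. -267.]
box [613. 592.]
box [496. 456.]
box [506. 464.]
head scene [511. 313.]
head scene [584. 326.]
head scene [653. 341.]
```

Call:
arm_command --rows "0 0 0 0 0 0 -5.74; 0 0 0 0 0 0 -5.74; 0 0 0 0 0 0 -5.74; 0 0 0 0 0 0 -5.74; 0 0 0 0 0 0 -5.74"

```text
time_s: 0.52
position: [0.1629, 0.5252, 0.248]
tool_rot: [[-0.979, -0.204, -0.0], [-0.204, 0.979, -0.001], [0.001, -0.001, -1.0]]
ft_force: [0.1, -1.0, 0.3]
grip_width: 0.0854
```

Call:
arm_command --rows "0 -11.6 -38 0 0 0 0; 0 -11.6 -38 0 0 0 0; 0 -11.6 -38 0 0 0 0; 0 -11.6 -38 0 0 0 0; 0 -11.6 -38 0 0 0 0"

```text
time_s: 0.93
position: [0.2577, 0.3489, 0.2481]
tool_rot: [[-0.98, -0.199, -0.0], [-0.199, 0.98, -0.0], [0.0, -0.0, -1.0]]
ft_force: [1.8, 0.6, -0.7]
grip_width: 0.0855
```

Call:
arm_command --rows "0 -36 -12 0 0 0 0; 0 -36 -12 0 0 0 0; 0 -36 -12 0 0 0 0; 0 -36 -12 0 0 0 0; 0 -36 -12 0 0 0 0"

```text
time_s: 1.35
position: [0.4476, 0.3268, 0.248]
tool_rot: [[-0.98, -0.198, -0.001], [-0.198, 0.98, -0.0], [0.001, -0.0, -1.0]]
ft_force: [-0.2, 0.3, -0.1]
grip_width: 0.085
```

Call:
arm_command --rows "0 -30 -10 0 0 0 0; 0 -30 -10 0 0 0 0; 0 0 0 0 0 0 0; 0 0 0 0 0 0 0"

```text
time_s: 1.68
position: [0.5096, 0.3193, 0.2471]
tool_rot: [[-0.98, -0.197, -0.002], [-0.197, 0.98, -0.001], [0.002, -0.0, -1.0]]
ft_force: [-0.6, 0.6, -0.2]
grip_width: 0.0855
```

Run:
```python
from h import *
s=readout.observe(); print(s["time_s"],s["position"].round(4),s["tool_rot"].round(3),s["ft_force"].round(2))
print(move((.510,.312,.25)))
m=shot("wrist","w1"); print(m)
print([w2p(p,"wrist",m).round(0) for p in ((.510,.312,.155),(.578,.326,.155),(.647,.340,.155))])
```

```text
1.6833 [0.5096 0.3193 0.2471] [[-0.98  -0.197 -0.002]
 [-0.197  0.98  -0.001]
 [ 0.002 -0.    -1.   ]] [-0.6   0.63 -0.23]
[ 1.1 -7.2 -2.9]
{'mtx': array([[322.73273006,   0.        , 281.77088877],
       [  0.        , 322.73273006, 208.33803415],
       [  0.        ,   0.        ,   1.        ]]), 'view': array([[-1.96556832e-01,  9.80492328e-01,  4.54547388e-04,
        -2.11936165e-01],
       [-9.35247223e-01, -1.87347418e-01, -3.00355750e-01,
         5.74236140e-01],
       [-2.94411350e-01, -5.94620890e-02,  9.53827142e-01,
        -2.09657827e-01],
       [ 0.00000000e+00,  0.00000000e+00,  0.00000000e+00,
         1.00000000e+00]])}
[array([273., 219.]), array([274., 303.]), array([275., 375.])]
```

View pics/w1.png

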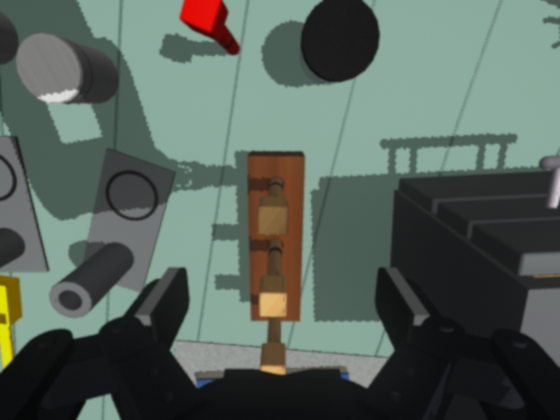

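The three pale heads are at about (273,218), (273,300) and (273,360), square to the gripper. The red stick is far away at (210,15). Descending onto the nearest stick.

Call:
arm_command --rows "0 1.1 -7.2 25 0 0 0; 0 0 0 30 0 0 0; 0 0 0 30 0 0 0; 0 0 0 24 0 0 0; 0 0 0 0 0 0 0" --squeeze 30

```text
time_s: 2.15
position: [0.5059, 0.3123, 0.1351]
tool_rot: [[-0.98, -0.2, -0.008], [-0.2, 0.98, -0.003], [0.009, -0.001, -1.0]]
ft_force: [-1.2, -0.1, -0.8]
grip_width: 0.0853
```

Call:
arm_command --rows "1 0 0 0 0 0 0; 1 0 0 0 0 0 0; 1 0 0 0 0 0 0; 1 0 0 0 0 0 0; 1 0 0 0 0 0 0"

```text
time_s: 2.57
position: [0.5093, 0.3128, 0.1405]
tool_rot: [[-0.98, -0.199, 0.002], [-0.199, 0.98, 0.001], [-0.002, 0.0, -1.0]]
ft_force: [-0.2, 0.6, 0.1]
grip_width: 0.0257
```

Call:
arm_command --rows "1 0 0 0 0 0 0; 1 0 0 0 0 0 0; 1 0 0 0 0 0 0; 1 0 0 0 0 0 0"

```text
time_s: 2.9
position: [0.5094, 0.3128, 0.1404]
tool_rot: [[-0.98, -0.199, 0.002], [-0.199, 0.98, 0.001], [-0.002, 0.0, -1.0]]
ft_force: [-0.6, -0.6, 6.1]
grip_width: 0.0215
```

Call:
arm_command --rows "1 0 0 -10 0 0 0; 1 0 0 -15 0 0 0; 1 0 0 -25 0 0 0; 1 0 0 -35 0 0 0; 1 0 0 -30 0 0 0"

```text
time_s: 3.32
position: [0.5088, 0.3125, 0.2566]
tool_rot: [[-0.98, -0.199, 0.0], [-0.199, 0.98, 0.0], [-0.0, 0.0, -1.0]]
ft_force: [1.1, 0.1, -0.0]
grip_width: 0.0216
```

Run:
```python
from h import *
s=readout.observe(); print(s["position"].round(4),s["ft_force"].round(2),s["grip_width"], move((.654,-.135,.26)))
```

```text
[0.5088 0.3125 0.2566] [ 1.13  0.13 -0.02] 0.021551293737561927 [ -53.3 -467.5   -3.4]
```

Call:
arm_command --rows "1 -4 -25 0 0 0 0; 1 -4 -36 0 0 0 0; 1 -4 -36 0 0 0 0; 1 -4 -36 0 0 0 0; 1 -4 -36 0 0 0 0"

```text
time_s: 3.73
position: [0.5623, 0.1494, 0.255]
tool_rot: [[-0.98, -0.199, 0.0], [-0.199, 0.98, 0.0], [-0.0, -0.0, -1.0]]
ft_force: [0.9, 0.0, -0.5]
grip_width: 0.0217
```

Call:
arm_command --rows "1 -4 -36 0 0 0 0; 1 -4 -36 0 0 0 0; 1 -4 -36 0 0 0 0; 1 -4 -36 0 0 0 0; 1 -4 -36 0 0 0 0"

```text
time_s: 4.15
position: [0.6177, -0.0232, 0.255]
tool_rot: [[-0.98, -0.199, 0.0], [-0.199, 0.98, -0.0], [-0.0, -0.0, -1.0]]
ft_force: [0.4, 0.4, -0.1]
grip_width: 0.0216
```

Call:
arm_command --rows "1 -4 -36 0 0 0 0; 1 -4 -36 0 0 0 0; 1 -4 -36 0 0 0 0; 1 -1 -11 0 0 0 0; 1 0 0 0 0 0 0"

```text
time_s: 4.57
position: [0.6542, -0.1385, 0.2538]
tool_rot: [[-0.981, -0.195, -0.001], [-0.195, 0.981, -0.0], [0.001, 0.0, -1.0]]
ft_force: [-0.7, 0.7, -0.9]
grip_width: 0.0214
```

Run:
```python
from h import *
s=readout.observe(); print(s["position"].round(4),s["tool_rot"].round(3),s["ft_force"].round(2),s["grip_width"], move((.654,-.135,.257)))
m=shot("wrist","w2"); mt=shot("top","t2",(320,130,420,205),5.3)
print("rim C pred",w2p((.654,-.135,.1),"wrist",m), "foot", w2p(s["position"]+np.array([0,0,-.130]),"wrist",m))
print("head top pred in top",w2p(s["position"]+np.array([0,0,.015]),"top",mt))
a=cv2.imread("pics/w2.png"); b=cv2.imread("pics/t2.png"); c=np.zeros((max(a.shape[0],b.shape[0]),a.shape[1]+0,3),np.uint8)
```

```text
[ 0.6542 -0.1385  0.2538] [[-0.981 -0.195 -0.001]
 [-0.195  0.981 -0.   ]
 [ 0.001  0.    -1.   ]] [-0.69  0.71 -0.89] 0.021351470924978074 [-0.5  3.5 -3.2]
rim C pred [286.69273736 197.83800874] foot [282.91826243 204.97868051]
head top pred in top [339.80896151 154.02695516]
```

View pics/w2.png

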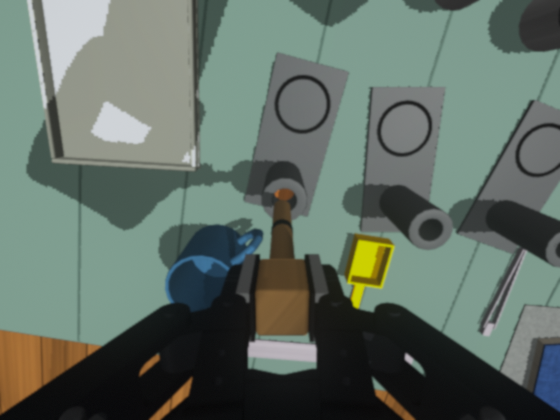

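Run:
```python
import cv2
im=cv2.imread("pics/w2_raw.png")[160:240,235:335]; cv2.imwrite("pics/w2c.png",cv2.resize(im,None,fx=7,fy=7,interpolation=cv2.INTER_CUBIC))
```

```text
(no output)
```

View pics/w2c.png

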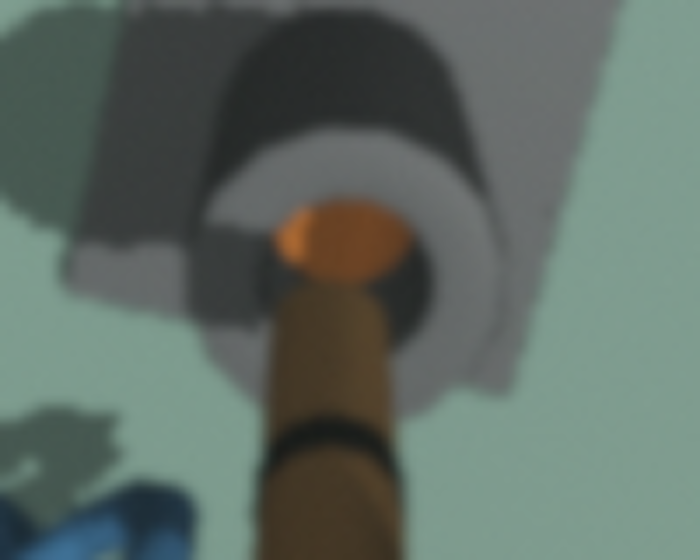

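Run:
```python
from h import *
s=readout.observe(); m=eyes.camera_model("wrist"); R=s["tool_rot"]
r=p2w((284.7,199),.1,"wrist",m); f=p2w((282.3,208.4),s["position"][2]-.130,"wrist",m)
print(r.round(4),f.round(4),"tool delta mm",(R.T@(r-f)*1000).round(1), "foot rel tcp", (R.T@(f-s["position"])*1000).round(1))
```

```text
[ 0.6552 -0.133   0.1   ] [ 0.6568 -0.1349  0.1244] tool delta mm [ 1.1  2.2 24.4] foot rel tcp [ -3.   -0.6 130. ]
```

Call:
arm_command --rows "1 0 0 0 0 0 0; 1 0 0 0 0 0 0; 1 0 0 0 0 0 0"

```text
time_s: 4.92
position: [0.6539, -0.1342, 0.2548]
tool_rot: [[-0.98, -0.2, 0.0], [-0.2, 0.98, -0.0], [-0.0, -0.0, -1.0]]
ft_force: [-0.4, 0.3, -0.1]
grip_width: 0.0213
```

Run:
```python
from h import *
s=readout.observe(); R=s["tool_rot"]
print(s["position"].round(4), move((.6552,-.133,.23)))
m=shot("wrist","w3")
print([w2p(s["position"]+R@np.array(v),"wrist",m).round(1) for v in ((-.003,-.0006,.130),)], w2p((.6552,-.133,.1),"wrist",m).round(1))
im=cv2.imread("pics/w3_raw.png")[160:240,235:335]; cv2.imwrite("pics/w3c.png",cv2.resize(im,None,fx=5,fy=5,interpolation=cv2.INTER_CUBIC))
```

```text
[ 0.6539 -0.1342  0.2548] [-1.5  0.9 24.8]
[array([282.2, 208.4])] [283.9 198.4]
```

View pics/w3c.png

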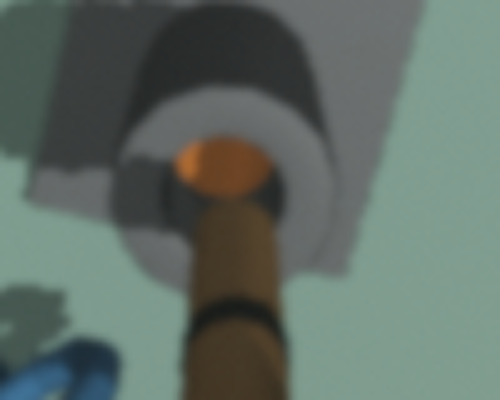

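The bore centre is at about (279.4,198.8) and the stick foot at about (282.1,208.4), so I'll shift 2.7 mm sideways and 1 mm along, then lower.

Call:
arm_command --rows "1 1 -2.7 6 0 0 0; 1 0 0 6 0 0 0; 1 0 0 6 0 0 0; 1 0 0 2 0 0 0; 1 0 0 2 0 0 0" --squeeze 20

```text
time_s: 5.38
position: [0.6534, -0.1383, 0.2315]
tool_rot: [[-0.98, -0.199, -0.001], [-0.199, 0.98, 0.0], [0.001, 0.001, -1.0]]
ft_force: [-0.3, 0.4, 0.5]
grip_width: 0.0215
```

Call:
arm_command --rows "1 0 0 3 0 0 0; 1 0 0 3 0 0 0; 1 0 0 3 0 0 0; 1 0 0 3 0 0 0; 1 0 0 3 0 0 0"

```text
time_s: 5.8
position: [0.6536, -0.1383, 0.217]
tool_rot: [[-0.98, -0.199, 0.0], [-0.199, 0.98, -0.0], [-0.0, -0.0, -1.0]]
ft_force: [-0.9, 0.6, -1.5]
grip_width: 0.0215
```

Run:
```python
from h import *
m=eyes.camera_model("wrist")
s=readout.observe(); print(s["position"],s["ft_force"].round(2))
m=shot("wrist","w4",(235,150,335,250),5)
```

```text
[ 0.65355542 -0.13834194  0.21704499] [-0.88  0.59 -1.53]
```

Call:
arm_command --rows "1 0 0 3 0 0 0; 1 0 0 3 0 0 0; 1 0 0 3 0 0 0; 1 0 0 2 0 0 0; 1 0 0 1 0 0 0"

```text
time_s: 6.27
position: [0.6535, -0.1383, 0.2049]
tool_rot: [[-0.98, -0.199, -0.0], [-0.199, 0.98, 0.0], [0.0, 0.0, -1.0]]
ft_force: [-0.7, 0.3, 0.2]
grip_width: 0.0218
```

Call:
arm_command --rows "1 0 0 1.5 0 0 0; 1 0 0 1.5 0 0 0; 1 0 0 1.5 0 0 0; 1 0 0 1 0 0 0; 1 0 0 1 0 0 0"

```text
time_s: 6.68
position: [0.6536, -0.1383, 0.1987]
tool_rot: [[-0.98, -0.199, 0.0], [-0.199, 0.98, -0.0], [-0.0, -0.0, -1.0]]
ft_force: [-1.3, 0.2, -0.6]
grip_width: 0.0215
```

Call:
arm_command --rows "1 0 0 1 0 0 0; 1 0 0 1 0 0 0; 1 0 0 1 0 0 0; 1 0 0 1 0 0 0; 1 0 0 1 0 0 0"

```text
time_s: 7.1
position: [0.6536, -0.1383, 0.1937]
tool_rot: [[-0.98, -0.199, 0.0], [-0.199, 0.98, 0.0], [-0.0, 0.0, -1.0]]
ft_force: [0.5, -0.2, -0.2]
grip_width: 0.0216
```

Call:
arm_command --rows "1 0 0 1.5 0 0 0; 1 0 0 1.5 0 0 0; 1 0 0 1 0 0 0; 1 0 0 1 0 0 0; 1 0 0 1 0 0 0"

```text
time_s: 7.52
position: [0.6545, -0.1385, 0.1922]
tool_rot: [[-0.98, -0.199, 0.006], [-0.199, 0.98, -0.002], [-0.006, -0.003, -1.0]]
ft_force: [-3.5, 3.0, 25.0]
grip_width: 0.0213
```

Call:
arm_command --rows "1 0 0 1 0 0 0; 1 0 0 1 0 0 0; 1 0 0 1 0 0 0; 1 0 0 1 0 0 0; 1 0 0 1 0 0 0"

```text
time_s: 7.93
position: [0.6562, -0.1385, 0.1915]
tool_rot: [[-0.98, -0.199, 0.015], [-0.199, 0.98, -0.004], [-0.014, -0.007, -1.0]]
ft_force: [-3.4, 4.5, 45.2]
grip_width: 0.0215
```

Call:
arm_command --rows "1 0 0 -4 0 0 0; 1 0 0 -4 0 0 0; 1 0 0 -1.5 0 0 0; 1 0 0 0 0 0 0; 1 0 0 0 0 0 0"

```text
time_s: 8.35
position: [0.6538, -0.1382, 0.1919]
tool_rot: [[-0.98, -0.199, 0.0], [-0.199, 0.98, 0.001], [-0.0, 0.0, -1.0]]
ft_force: [1.9, 0.7, 3.1]
grip_width: 0.0218
```

Lightly resting at about 3 N. Releasing slowly, then raising and looking.

Call:
arm_command --rows "0.7 0 0 0 0 0 0; 0.6 0 0 0 0 0 0; 0.5 0 0 0 0 0 0; 0.4 0 0 0 0 0 0; 0.3 0 0 0 0 0 0"

```text
time_s: 8.77
position: [0.6534, -0.1384, 0.1921]
tool_rot: [[-0.98, -0.199, -0.001], [-0.199, 0.98, 0.0], [0.001, 0.0, -1.0]]
ft_force: [1.1, -0.4, -0.7]
grip_width: 0.0596
```

Call:
arm_command --rows "0 0 0 0 0 0 0; 0 0 0 0 0 0 0; 0 0 0 -20 0 0 0; 0 0 0 -30 0 0 0; 0 0 0 -30 0 0 0"

```text
time_s: 9.18
position: [0.6532, -0.1382, 0.2727]
tool_rot: [[-0.98, -0.199, -0.002], [-0.199, 0.98, 0.001], [0.002, 0.001, -1.0]]
ft_force: [0.9, -0.2, 0.4]
grip_width: 0.0854
```

Run:
```python
from h import *
s=readout.observe(); print(s["position"].round(4),s["ft_force"].round(2),s["grip_width"])
a=shot("wrist","w5",(190,150,390,350),2); b=shot("scene","s5",(190,220,270,300),5)
cv2.imwrite("pics/w5s5.png",np.hstack([cv2.imread("pics/w5.png"),cv2.imread("pics/s5.png")]))
print(move((.578,.326,.26)),move((.578,.326,.140)))
```

```text
[ 0.6532 -0.1382  0.2727] [ 0.94 -0.22  0.44] 0.08543678448115803
[-17.1 470.8  15.6] [-16.2 471.4 135.6]
```

View pics/w5s5.png

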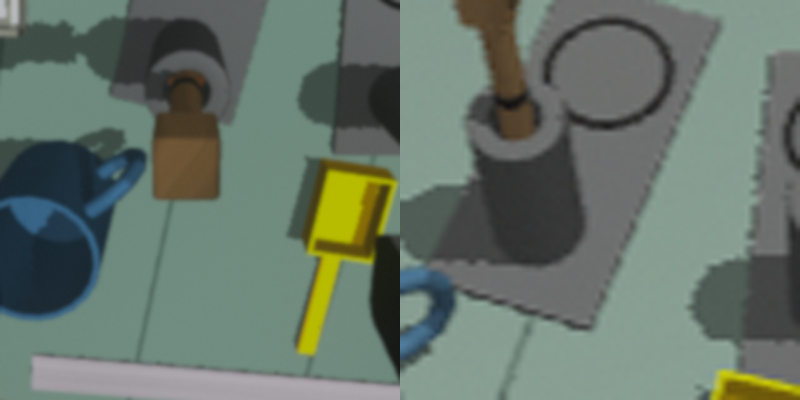

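Call:
arm_command --rows "0 -1.5 25 0 0 0 0; 0 -1.5 36 0 0 0 0; 0 -1.5 36 0 0 0 0; 0 -1.5 36 0 0 0 0; 0 -1.5 36 0 0 0 0"

```text
time_s: 9.7
position: [0.6267, 0.0303, 0.2719]
tool_rot: [[-0.98, -0.198, -0.001], [-0.198, 0.98, 0.0], [0.001, 0.0, -1.0]]
ft_force: [-0.2, 0.5, 0.4]
grip_width: 0.0854
```

Call:
arm_command --rows "0 -1.5 36 0 0 0 0; 0 -1.5 36 0 0 0 0; 0 -1.5 36 0 0 0 0; 0 -1.5 36 0 0 0 0; 0 -1.5 36 0 0 0 0"

```text
time_s: 10.12
position: [0.5982, 0.2083, 0.2719]
tool_rot: [[-0.98, -0.199, -0.0], [-0.199, 0.98, -0.0], [0.0, -0.0, -1.0]]
ft_force: [0.2, -0.0, -0.9]
grip_width: 0.0847
```

Call:
arm_command --rows "0 -1.5 36 0 0 0 0; 0 -1.5 36 0 0 0 0; 0 -1.5 36 0 0 0 0; 0 0 14 0 0 0 0; 0 0 0 0 0 0 0"

```text
time_s: 10.53
position: [0.5778, 0.3302, 0.2715]
tool_rot: [[-0.979, -0.203, -0.001], [-0.203, 0.979, 0.0], [0.001, 0.0, -1.0]]
ft_force: [1.0, -0.1, 0.1]
grip_width: 0.0854
```

Call:
arm_command --rows "0 0 0 0 0 0 0; 0 0 0 0 0 0 0"

```text
time_s: 10.7
position: [0.5794, 0.326, 0.2721]
tool_rot: [[-0.98, -0.198, -0.0], [-0.198, 0.98, -0.001], [0.0, -0.0, -1.0]]
ft_force: [-0.1, 0.7, 0.3]
grip_width: 0.0854
```

Run:
```python
from h import *
s=readout.observe(); print(s["position"].round(4),s["ft_force"].round(2),s["grip_width"])
print(move((.581,.3267,.140)))
```

```text
[0.5794 0.326  0.2721] [-0.08  0.74  0.28] 0.08543476194970914
[ -1.8   0.4 132.1]
```

Call:
arm_command --rows "0 -1.8 0.5 25 0 0 0; 0 0 0 36 0 0 0; 0 0 0 36 0 0 0; 0 0 0 25 0 0 0; 0 0 0 10 0 0 0" --squeeze 30

```text
time_s: 11.12
position: [0.5799, 0.3257, 0.1362]
tool_rot: [[-0.98, -0.197, -0.006], [-0.197, 0.98, -0.002], [0.007, -0.001, -1.0]]
ft_force: [0.5, -0.2, -0.7]
grip_width: 0.0853
```

Call:
arm_command --rows "0.4 0 0 0 0 0 0; 1 0 0 0 0 0 0; 1 0 0 0 0 0 0; 1 0 0 0 0 0 0; 1 0 0 0 0 0 0"

```text
time_s: 11.53
position: [0.5812, 0.3281, 0.1419]
tool_rot: [[-0.98, -0.199, 0.003], [-0.199, 0.98, 0.001], [-0.003, 0.0, -1.0]]
ft_force: [-0.4, -0.8, 0.2]
grip_width: 0.0254
```

Call:
arm_command --rows "1 0 0 0 0 0 0; 1 0 0 0 0 0 0; 1 0 0 0 0 0 0; 1 0 0 0 0 0 0"

```text
time_s: 11.87
position: [0.5812, 0.3281, 0.1418]
tool_rot: [[-0.98, -0.199, 0.002], [-0.199, 0.98, 0.001], [-0.003, 0.0, -1.0]]
ft_force: [-0.7, -1.5, 5.3]
grip_width: 0.0216
```

Call:
arm_command --rows "1 0 0 -10 0 0 0; 1 0 0 -15 0 0 0; 1 0 0 -30 0 0 0; 1 0 0 -35 0 0 0; 1 0 0 -27 0 0 0"

```text
time_s: 12.28
position: [0.5806, 0.3281, 0.2605]
tool_rot: [[-0.98, -0.199, 0.002], [-0.199, 0.98, 0.001], [-0.002, 0.0, -1.0]]
ft_force: [0.7, 0.1, -0.5]
grip_width: 0.0214
```

Call:
arm_command --rows "1 -0.9 -20 0 0 0 0; 1 -0.9 -36 0 0 0 0; 1 -0.9 -36 0 0 0 0; 1 -0.9 -36 0 0 0 0; 1 -0.9 -36 0 0 0 0"

```text
time_s: 12.7
position: [0.6176, 0.1668, 0.258]
tool_rot: [[-0.98, -0.199, 0.0], [-0.199, 0.98, 0.0], [-0.0, 0.0, -1.0]]
ft_force: [-0.4, -0.2, -0.4]
grip_width: 0.0217
```

Call:
arm_command --rows "1 -0.9 -36 0 0 0 0; 1 -0.9 -36 0 0 0 0; 1 -0.9 -36 0 0 0 0; 1 -0.9 -36 0 0 0 0; 1 -0.8 -25 0 0 0 0"

```text
time_s: 13.12
position: [0.6558, 0.0004, 0.2578]
tool_rot: [[-0.98, -0.197, 0.0], [-0.197, 0.98, -0.0], [0.0, -0.0, -1.0]]
ft_force: [-0.2, 0.6, -0.1]
grip_width: 0.0221
```

Call:
arm_command --rows "1 0 0 0 0 0 0; 1 0 0 0 0 0 0; 1 0 0 0 0 0 0; 1 0 0 0 0 0 0"

```text
time_s: 13.45
position: [0.6554, 0.0047, 0.2577]
tool_rot: [[-0.98, -0.2, 0.0], [-0.2, 0.98, 0.0], [-0.0, 0.0, -1.0]]
ft_force: [1.0, -0.3, -1.1]
grip_width: 0.0217
```

Run:
```python
from h import *
s=readout.observe(); R=s["tool_rot"]; print(s["position"].round(4),s["ft_force"].round(2),s["grip_width"])
m=shot("wrist","w6",(215,150,345,250),6)
print("foot pred",w2p(s["position"]+R@np.array([0,0,.13]),"wrist",m).round(1),"rim pred(.656,.002)",w2p((.656,.002,.1),"wrist",m).round(1))
np.savez("pics/w6m.npz",mtx=m["mtx"],view=m["view"],R=R,p=s["position"])
```

```text
[0.6554 0.0047 0.2577] [ 1.02 -0.31 -1.06] 0.021720241693969484
foot pred [283.  204.9] rim pred(.656,.002) [279.7 196.1]
```

View pics/w6.png

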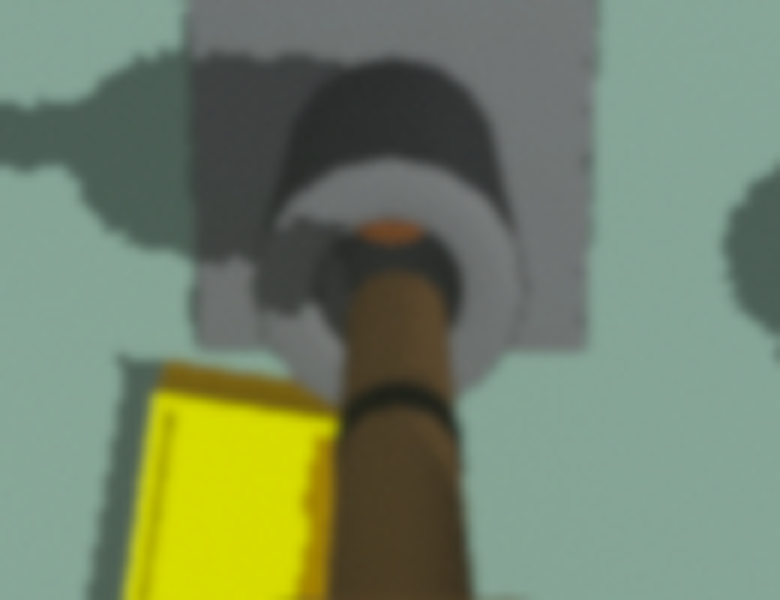

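Call:
arm_command --rows "1 -3.3 -2 5 0 0 0; 1 0 0 6 0 0 0; 1 0 0 6 0 0 0; 1 0 0 3 0 0 0; 1 0 0 2 0 0 0" --squeeze 20

```text
time_s: 13.92
position: [0.659, 0.0023, 0.2343]
tool_rot: [[-0.98, -0.199, -0.002], [-0.199, 0.98, 0.0], [0.001, 0.001, -1.0]]
ft_force: [0.0, 0.2, -0.6]
grip_width: 0.0219
```

Call:
arm_command --rows "1 0 0 3 0 0 0; 1 0 0 3 0 0 0; 1 0 0 3 0 0 0; 1 0 0 3 0 0 0; 1 0 0 3 0 0 0"

```text
time_s: 14.33
position: [0.6593, 0.0021, 0.2201]
tool_rot: [[-0.98, -0.199, 0.0], [-0.199, 0.98, -0.0], [-0.0, -0.0, -1.0]]
ft_force: [-0.0, 0.0, -1.4]
grip_width: 0.021
```

Run:
```python
from h import *
s=readout.observe(); R=s["tool_rot"]; print(s["position"].round(4),s["ft_force"].round(2),move((.6575,.0017,.217)))
m=shot("wrist","w7",(215,150,345,250),6)
```

```text
[0.6593 0.0021 0.2201] [-0.01  0.05 -1.42] [ 1.8 -0.   3.1]
```

Run:
```python
from h import *
z=np.load("pics/w6m.npz"); m={"mtx":z["mtx"],"view":z["view"]}
for D in (30,40,50,60,70,80,90): print(D,w2p((.6575+.0108,.0017+.0022,.1-D/1000),"wrist",m).round(1))
```

```text
30 [279.3 200. ]
40 [279.4 197.4]
50 [279.4 194.8]
60 [279.5 192.4]
70 [279.5 190.2]
80 [279.6 188. ]
90 [279.6 186. ]
```

Call:
arm_command --rows "1 0 0 4 0 0 0; 1 0 0 4 0 0 0; 1 0 0 4 0 0 0; 1 0 0 3 0 0 0; 1 0 0 2 0 0 0"

```text
time_s: 14.8
position: [0.6591, 0.0021, 0.2027]
tool_rot: [[-0.98, -0.199, -0.001], [-0.199, 0.98, 0.0], [0.001, 0.0, -1.0]]
ft_force: [-0.1, 0.1, -0.5]
grip_width: 0.0212
```

Call:
arm_command --rows "1 0 0 5 0 0 0; 1 0 0 5 0 0 0; 1 0 0 5 0 0 0; 1 0 0 5 0 0 0; 1 0 0 3 0 0 0"

```text
time_s: 15.22
position: [0.6591, 0.0021, 0.1794]
tool_rot: [[-0.98, -0.199, -0.001], [-0.199, 0.98, 0.0], [0.001, 0.0, -1.0]]
ft_force: [0.2, -0.9, -1.3]
grip_width: 0.0218
```

Call:
arm_command --rows "1 0 0 1.5 0 0 0; 1 0 0 1.5 0 0 0; 1 0 0 1 0 0 0; 1 0 0 1 0 0 0; 1 0 0 1 0 0 0"

```text
time_s: 15.63
position: [0.6593, 0.0021, 0.1744]
tool_rot: [[-0.98, -0.199, 0.0], [-0.199, 0.98, -0.0], [-0.0, -0.0, -1.0]]
ft_force: [-0.2, -0.5, -1.4]
grip_width: 0.0215
```

Call:
arm_command --rows "1 0 0 1 0 0 0; 1 0 0 1 0 0 0; 1 0 0 1 0 0 0; 1 0 0 1 0 0 0; 1 0 0 1 0 0 0"

```text
time_s: 16.05
position: [0.6592, 0.0021, 0.1692]
tool_rot: [[-0.98, -0.199, -0.0], [-0.199, 0.98, 0.0], [0.0, 0.0, -1.0]]
ft_force: [-0.9, -0.6, -0.5]
grip_width: 0.0214
```

Call:
arm_command --rows "1 0 0 1 0 0 0; 1 0 0 1 0 0 0; 1 0 0 1 0 0 0; 1 0 0 1 0 0 0; 1 0 0 1 0 0 0"

```text
time_s: 16.47
position: [0.6592, 0.0021, 0.1642]
tool_rot: [[-0.98, -0.199, 0.0], [-0.199, 0.98, 0.0], [-0.0, 0.0, -1.0]]
ft_force: [-0.2, 0.3, -0.9]
grip_width: 0.0216
```

Call:
arm_command --rows "1 0 0 1 0 0 0; 1 0 0 1 0 0 0; 1 0 0 1 0 0 0; 1 0 0 1 0 0 0; 1 0 0 1 0 0 0"

```text
time_s: 16.88
position: [0.6595, 0.0021, 0.1598]
tool_rot: [[-0.98, -0.199, 0.001], [-0.199, 0.98, -0.0], [-0.001, -0.0, -1.0]]
ft_force: [-1.5, 1.3, 5.9]
grip_width: 0.0216
```

Call:
arm_command --rows "1 0 0 -0.7 0 0 0; 0.7 0 0 0 0 0 0; 0.6 0 0 0 0 0 0; 0.5 0 0 0 0 0 0; 0.4 0 0 0 0 0 0"

```text
time_s: 17.3
position: [0.6592, 0.0021, 0.16]
tool_rot: [[-0.98, -0.199, -0.0], [-0.199, 0.98, 0.0], [0.0, 0.0, -1.0]]
ft_force: [-0.6, -0.1, -0.1]
grip_width: 0.0507
```

Call:
arm_command --rows "0.2 0 0 0 0 0 0; 0 0 0 0 0 0 0; 0 0 0 0 0 0 0; 0 0 0 -20 0 0 0; 0 0 0 -30 0 0 0"

```text
time_s: 17.72
position: [0.6582, 0.0023, 0.2077]
tool_rot: [[-0.98, -0.199, -0.007], [-0.199, 0.98, 0.001], [0.006, 0.002, -1.0]]
ft_force: [0.5, -0.5, -0.1]
grip_width: 0.0855
```

Call:
arm_command --rows "0 0 0 -35 0 0 0; 0 0 0 -25 0 0 0; 0 -5 20 0 0 0 0; 0 -6 36 0 0 0 0; 0 -6 36 0 0 0 0"

```text
time_s: 18.13
position: [0.6577, 0.0959, 0.2704]
tool_rot: [[-0.981, -0.197, 0.001], [-0.197, 0.981, 0.0], [-0.001, -0.0, -1.0]]
ft_force: [-0.1, 0.6, 0.0]
grip_width: 0.0853
```

Call:
arm_command --rows "0 -6 36 0 0 0 0; 0 -6 36 0 0 0 0; 0 -6 36 0 0 0 0; 0 -6 36 0 0 0 0; 0 -6 36 0 0 0 0"

```text
time_s: 18.55
position: [0.6508, 0.2798, 0.2701]
tool_rot: [[-0.98, -0.199, 0.0], [-0.199, 0.98, -0.0], [-0.0, -0.0, -1.0]]
ft_force: [-0.1, -0.3, 0.3]
grip_width: 0.0854
```

Call:
arm_command --rows "0 -6 36 0 0 0 0; 0 -5 26 0 0 0 0; 0 0 0 0 0 0 0; 0 0 0 0 0 0 0; 0 0 0 0 0 0 0"

```text
time_s: 18.97
position: [0.6498, 0.3405, 0.2699]
tool_rot: [[-0.98, -0.198, -0.0], [-0.198, 0.98, -0.0], [0.0, -0.0, -1.0]]
ft_force: [-0.1, 0.2, 0.1]
grip_width: 0.0855
```

Run:
```python
from h import *
s=readout.observe(); print(s["position"].round(4),s["ft_force"].round(2),s["grip_width"])
print(move((.6497,.3406,.140)))
```

```text
[0.6498 0.3405 0.2699] [-0.1   0.15  0.12] 0.0855349942101894
[1.000e-01 2.000e-01 1.299e+02]
```

Call:
arm_command --rows "0 0 0 25 0 0 0; 0 0 0 36 0 0 0; 0 0 0 36 0 0 0; 0 0 0 24 0 0 0; 0 0 0 9 0 0 0" --squeeze 30

```text
time_s: 19.38
position: [0.6487, 0.3388, 0.1357]
tool_rot: [[-0.98, -0.197, -0.007], [-0.197, 0.98, -0.002], [0.007, -0.001, -1.0]]
ft_force: [0.4, -0.8, -1.1]
grip_width: 0.0854
```

Call:
arm_command --rows "0.4 0 0 0 0 0 0; 1 0 0 0 0 0 0; 1 0 0 0 0 0 0; 1 0 0 0 0 0 0; 1 0 0 0 0 0 0"

```text
time_s: 19.8
position: [0.6502, 0.3411, 0.1417]
tool_rot: [[-0.98, -0.199, 0.003], [-0.199, 0.98, 0.001], [-0.003, 0.0, -1.0]]
ft_force: [-0.3, -1.0, 0.1]
grip_width: 0.0255
```

Call:
arm_command --rows "1 0 0 0 0 0 0; 1 0 0 0 0 0 0; 1 0 0 0 0 0 0; 1 0 0 0 0 0 0"

```text
time_s: 20.13
position: [0.6501, 0.3411, 0.1416]
tool_rot: [[-0.98, -0.199, 0.003], [-0.199, 0.98, 0.001], [-0.003, 0.0, -1.0]]
ft_force: [0.3, -0.6, 6.0]
grip_width: 0.0214
```

Call:
arm_command --rows "1 0 0 -10 0 0 0; 1 0 0 -15 0 0 0; 1 0 0 -30 0 0 0; 1 0 0 -35 0 0 0; 1 0 0 -27 0 0 0"

```text
time_s: 20.55
position: [0.6495, 0.341, 0.2602]
tool_rot: [[-0.98, -0.199, 0.002], [-0.199, 0.98, 0.001], [-0.002, 0.0, -1.0]]
ft_force: [0.5, 0.3, 0.4]
grip_width: 0.0216
```

Call:
arm_command --rows "1 4.6 -22 0 0 0 0; 1 8 -36 0 0 0 0; 1 8 -36 0 0 0 0; 1 8 -36 0 0 0 0; 1 8 -36 0 0 0 0"

```text
time_s: 20.97
position: [0.6463, 0.1696, 0.2575]
tool_rot: [[-0.98, -0.199, -0.0], [-0.199, 0.98, 0.0], [0.0, 0.0, -1.0]]
ft_force: [-0.2, 0.1, 0.4]
grip_width: 0.0215
```

Call:
arm_command --rows "1 8 -36 0 0 0 0; 1 0 -5 0 0 0 0; 1 0 0 0 0 0 0; 1 0 0 0 0 0 0; 1 0 0 0 0 0 0"

```text
time_s: 21.38
position: [0.647, 0.1306, 0.2571]
tool_rot: [[-0.98, -0.2, -0.0], [-0.2, 0.98, 0.0], [-0.0, 0.0, -1.0]]
ft_force: [0.0, -0.2, -0.1]
grip_width: 0.0216
```

Run:
```python
from h import *
s=readout.observe(); R=s["tool_rot"]; print(s["position"].round(4),s["ft_force"].round(2),s["grip_width"])
m=shot("wrist","w8",(215,150,345,250),6)
print("foot pred",w2p(s["position"]+R@np.array([0,0,.13]),"wrist",m).round(1),"rim pred(.648,.130)",w2p((.648,.130,.1),"wrist",m).round(1))
np.savez("pics/w8m.npz",mtx=m["mtx"],view=m["view"],R=R,p=s["position"])
```

```text
[0.647  0.1306 0.2571] [ 0.   -0.17 -0.13] 0.021575662024168753
foot pred [283.  204.9] rim pred(.648,.130) [281.9 197. ]
```

View pics/w8.png

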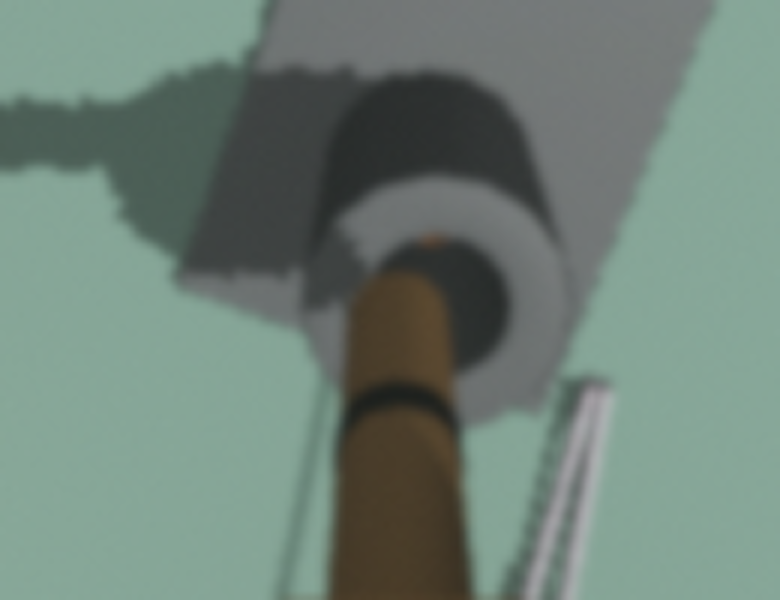

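Call:
arm_command --rows "1 -6 6 2 0 0 0; 1 0 0 6 0 0 0; 1 0 0 6 0 0 0; 1 0 0 4 0 0 0; 1 0 0 3 0 0 0" --squeeze 20

```text
time_s: 21.85
position: [0.6516, 0.1365, 0.2348]
tool_rot: [[-0.98, -0.199, -0.002], [-0.199, 0.98, -0.0], [0.002, 0.0, -1.0]]
ft_force: [-0.9, -0.9, -1.1]
grip_width: 0.0216
```

Call:
arm_command --rows "1 0 0 3 0 0 0; 1 0 0 3 0 0 0; 1 0 0 3 0 0 0; 1 0 0 3 0 0 0; 1 0 0 3 0 0 0"

```text
time_s: 22.27
position: [0.6518, 0.1363, 0.2209]
tool_rot: [[-0.98, -0.199, 0.0], [-0.199, 0.98, 0.0], [-0.0, -0.0, -1.0]]
ft_force: [-0.1, -0.2, -0.6]
grip_width: 0.0216
```

Call:
arm_command --rows "1 0 0 5 0 0 0; 1 0 0 8 0 0 0; 1 0 0 8 0 0 0; 1 0 0 8 0 0 0; 1 0 0 5 0 0 0"

```text
time_s: 22.68
position: [0.6515, 0.1363, 0.1854]
tool_rot: [[-0.98, -0.199, -0.002], [-0.199, 0.98, -0.0], [0.002, 0.0, -1.0]]
ft_force: [0.7, -0.6, -0.3]
grip_width: 0.0217
```

Call:
arm_command --rows "1 0 0 5 0 0 0; 1 0 0 5 0 0 0; 1 0 0 4 0 0 0; 1 0 0 3 0 0 0; 1 0 0 1 0 0 0"

```text
time_s: 23.1
position: [0.6517, 0.1363, 0.1685]
tool_rot: [[-0.98, -0.199, -0.001], [-0.199, 0.98, -0.0], [0.001, 0.0, -1.0]]
ft_force: [-0.2, 0.1, -0.6]
grip_width: 0.0216
```

Call:
arm_command --rows "1 0 0 1.5 0 0 0; 1 0 0 1 0 0 0; 1 0 0 1 0 0 0; 1 0 0 1 0 0 0; 1 0 0 1 0 0 0"

```text
time_s: 23.52
position: [0.6519, 0.1363, 0.1636]
tool_rot: [[-0.98, -0.199, 0.0], [-0.199, 0.98, -0.0], [-0.0, -0.0, -1.0]]
ft_force: [0.7, 0.4, -0.2]
grip_width: 0.0216
```

Depth is about 68 mm with no contact yet, so I'll continue in small steps.

Call:
arm_command --rows "1 0 0 1 0 0 0; 1 0 0 1 0 0 0; 1 0 0 1 0 0 0; 1 0 0 1 0 0 0; 1 0 0 1 0 0 0"

```text
time_s: 23.93
position: [0.6518, 0.1363, 0.1584]
tool_rot: [[-0.98, -0.199, -0.0], [-0.199, 0.98, -0.0], [0.0, -0.0, -1.0]]
ft_force: [0.1, -0.1, -0.3]
grip_width: 0.0221
```

Call:
arm_command --rows "1 0 0 1 0 0 0; 1 0 0 1 0 0 0; 1 0 0 1 0 0 0; 1 0 0 1 0 0 0; 1 0 0 1 0 0 0"

```text
time_s: 24.35
position: [0.6518, 0.1363, 0.1534]
tool_rot: [[-0.98, -0.199, -0.0], [-0.199, 0.98, -0.0], [0.0, -0.0, -1.0]]
ft_force: [-0.1, 0.3, -0.3]
grip_width: 0.0216
```

Call:
arm_command --rows "1 0 0 1 0 0 0; 1 0 0 1 0 0 0; 1 0 0 1 0 0 0; 1 0 0 1 0 0 0; 1 0 0 1 0 0 0"

```text
time_s: 24.77
position: [0.6521, 0.1363, 0.1495]
tool_rot: [[-0.98, -0.199, 0.002], [-0.199, 0.98, 0.0], [-0.002, -0.0, -1.0]]
ft_force: [-1.6, 0.4, 10.6]
grip_width: 0.0215
```

Call:
arm_command --rows "1 0 0 -1 0 0 0; 0.7 0 0 0 0 0 0; 0.6 0 0 0 0 0 0; 0.5 0 0 0 0 0 0; 0.4 0 0 0 0 0 0"

```text
time_s: 25.18
position: [0.6518, 0.1363, 0.1494]
tool_rot: [[-0.98, -0.199, -0.0], [-0.199, 0.98, 0.0], [0.0, 0.0, -1.0]]
ft_force: [0.3, -0.6, -0.5]
grip_width: 0.051
```

Call:
arm_command --rows "0.2 0 0 0 0 0 0; 0 0 0 0 0 0 0; 0 0 0 0 0 0 0; 0 0 0 -20 0 0 0; 0 0 0 -30 0 0 0"

```text
time_s: 25.6
position: [0.6507, 0.1362, 0.1971]
tool_rot: [[-0.98, -0.199, -0.007], [-0.199, 0.98, -0.0], [0.006, 0.001, -1.0]]
ft_force: [0.3, 0.8, 0.0]
grip_width: 0.0855
```

Call:
arm_command --rows "0 0 0 -35 0 0 0; 0 0 0 -30 0 0 0; 0 20 0 0 0 0 0; 0 36 1 0 0 0 0; 0 36 1 0 0 0 0"

```text
time_s: 26.02
position: [0.5603, 0.1197, 0.2642]
tool_rot: [[-0.98, -0.199, 0.0], [-0.199, 0.98, -0.0], [-0.0, -0.0, -1.0]]
ft_force: [0.5, -1.0, 0.1]
grip_width: 0.0853
```

Call:
arm_command --rows "0 36 1 0 0 0 0; 0 36 1 0 0 0 0; 0 36 1 0 0 0 0; 0 15 1 0 0 0 0; 0 0 0 0 0 0 0"

```text
time_s: 26.43
position: [0.4373, 0.0994, 0.2653]
tool_rot: [[-0.98, -0.199, 0.0], [-0.199, 0.98, -0.0], [-0.0, -0.0, -1.0]]
ft_force: [1.3, -0.0, -0.6]
grip_width: 0.0852
```

Call:
arm_command --rows "0 0 0 0 0 0 0; 0 0 0 0 0 0 0; 0 0 0 0 0 0 0"

```text
time_s: 26.68
position: [0.441, 0.0995, 0.2643]
tool_rot: [[-0.98, -0.199, 0.0], [-0.199, 0.98, 0.0], [-0.0, 0.0, -1.0]]
ft_force: [-0.0, 0.8, 0.6]
grip_width: 0.085
```

Run:
```python
from h import *
s=readout.observe(); R=s["tool_rot"]; print(s["time_s"],s["position"].round(4),s["ft_force"].round(2))
m=shot("wrist","w9"); np.savez("pics/w9m.npz",mtx=m["mtx"],view=m["view"],R=R,p=s["position"])
a=shot("scene","s9",(180,130,420,330),2)
cv2.imwrite("pics/w9s9.png",np.vstack([cv2.imread("pics/w9.png")[:,:480]*1,]) ) 
w=cv2.imread("pics/w9.png"); sc=cv2.imread("pics/s9.png")[:, :480]
cv2.imwrite("pics/cmp9.png",np.vstack([cv2.resize(w,(400,300)),cv2.resize(cv2.imread("pics/s9.png"),(400,300))]))
```

```text
26.6833 [0.441  0.0995 0.2643] [-0.04  0.82  0.57]
```

View pics/w9.png

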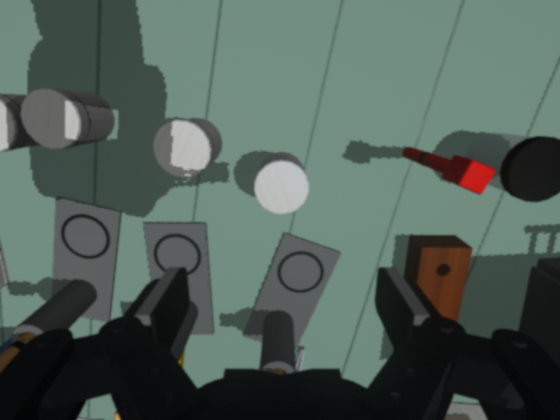

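Run:
```python
from h import *
z=np.load("pics/w9m.npz"); m={"mtx":z["mtx"],"view":z["view"]}
for n,p,h in (("tin1",(281,187),.07),("tin2",(183,147),.07),("tin3",(52,118),.07),("padA",(300.5,271.5),.005),("padB",(177.5,254.5),.005),("padC",(85.5,236.5),.005)):
    print(n,(p2w(p,h,"wrist",m)*1000).round(1))
print(move((.4425,.098,.04)))
```

```text
tin1 [441.9  97.9  70. ]
tin2 [421.5  -4.2  70. ]
tin3 [ 418.9 -129.6   70. ]
padA [565.9 149.3   5. ]
padB [573.5 -13.9   5. ]
padC [ 571.4 -132.4    5. ]
[ -1.5  -1.8 224.2]
```

Call:
arm_command --rows "0 -1 -1.8 25 0 0 0; 0 0 0 38 0 0 0; 0 0 0 38 0 0 0; 0 0 0 38 0 0 0; 0 0 0 38 0 0 0" --squeeze 40

```text
time_s: 27.2
position: [0.4416, 0.0979, 0.0858]
tool_rot: [[-0.98, -0.199, 0.001], [-0.199, 0.98, -0.0], [-0.001, -0.0, -1.0]]
ft_force: [1.6, -0.1, -0.5]
grip_width: 0.0855
```

Call:
arm_command --rows "0 0 0 32 0 0 0; 0 0 0 15 0 0 0; 0 0 0 0 0 0 0; 0.2 0 0 0 0 0 0; 0.3 0 0 0 0 0 0"

```text
time_s: 27.62
position: [0.4422, 0.0979, 0.0414]
tool_rot: [[-0.98, -0.199, 0.002], [-0.199, 0.98, -0.0], [-0.002, -0.0, -1.0]]
ft_force: [-0.0, 0.5, 0.4]
grip_width: 0.0638
```

Call:
arm_command --rows "1 0 0 0 0 0 0; 1 0 0 0 0 0 0; 1 0 0 0 0 0 0; 1 0 0 0 0 0 0; 1 0 0 0 0 0 0"

```text
time_s: 28.03
position: [0.4422, 0.0979, 0.0419]
tool_rot: [[-0.98, -0.199, 0.003], [-0.199, 0.98, -0.0], [-0.003, -0.001, -1.0]]
ft_force: [-0.8, 0.8, 7.9]
grip_width: 0.0556
```

Call:
arm_command --rows "1 0 0 -10 0 0 0; 1 0 0 -20 0 0 0; 1 0 0 -20 0 0 0; 1 0 0 0 0 0 0; 1 0 0 0 0 0 0"

```text
time_s: 28.45
position: [0.4415, 0.0979, 0.0912]
tool_rot: [[-0.98, -0.199, 0.002], [-0.199, 0.98, -0.0], [-0.002, -0.001, -1.0]]
ft_force: [0.9, 0.9, -4.1]
grip_width: 0.0553
```

Call:
arm_command --rows "1 0 0 0 0 0 0; 1 0 0 0 0 0 0; 1 0 0 0 0 0 0"

```text
time_s: 28.7
position: [0.4408, 0.0979, 0.0897]
tool_rot: [[-0.98, -0.199, -0.002], [-0.199, 0.98, 0.0], [0.002, 0.0, -1.0]]
ft_force: [-1.0, -0.3, -3.9]
grip_width: 0.0554
```

Call:
arm_command --rows "1 0 0 0 0 0 0; 1 0 0 0 0 0 0"

```text
time_s: 28.87
position: [0.4411, 0.0979, 0.0901]
tool_rot: [[-0.98, -0.199, -0.001], [-0.199, 0.98, 0.0], [0.001, 0.0, -1.0]]
ft_force: [0.3, -0.1, -4.2]
grip_width: 0.0553
```

Call:
arm_command --rows "1 0 0 0 0 0 0; 1 0 0 0 0 0 0"

```text
time_s: 29.03
position: [0.4412, 0.0979, 0.0904]
tool_rot: [[-0.98, -0.199, -0.0], [-0.199, 0.98, -0.0], [0.0, 0.0, -1.0]]
ft_force: [0.2, -0.7, -3.3]
grip_width: 0.0548
```

Tin 1 weighs about 3.9 N, so it is full. Carrying it to magazine A's pad.

Call:
arm_command --rows "1 -20 4 0 0 0 0; 1 -35 7 0 0 0 0; 1 -35 7 0 0 0 0; 1 -28 5 0 0 0 0; 1 -15 2.3 0 0 0 0"

```text
time_s: 29.45
position: [0.5693, 0.1502, 0.0903]
tool_rot: [[-0.98, -0.199, 0.002], [-0.199, 0.98, 0.0], [-0.002, -0.0, -1.0]]
ft_force: [-0.6, -0.7, -2.9]
grip_width: 0.0556
```

Call:
arm_command --rows "1 0 0 0 0 0 0; 1 0 0 0 0 0 0; 1 0 0 0 0 0 0; 1 0 0 0 0 0 0"

```text
time_s: 29.78
position: [0.5657, 0.1488, 0.0905]
tool_rot: [[-0.98, -0.199, -0.001], [-0.199, 0.98, -0.0], [0.001, 0.0, -1.0]]
ft_force: [-0.1, 0.5, -3.4]
grip_width: 0.0551
```

Run:
```python
from h import *
s=readout.observe(); print(s["position"].round(4),s["ft_force"].round(2),move((.5664,.1491,.0475)))
```

```text
[0.5657 0.1488 0.0905] [-0.15  0.48 -3.38] [-0.8  0.1 43. ]
```

Call:
arm_command --rows "1 -0.8 0 12 0 0 0; 1 0 0 12 0 0 0; 1 0 0 10 0 0 0; 1 0 0 4 0 0 0; 1 0 0 2 0 0 0"

```text
time_s: 30.2
position: [0.5668, 0.1491, 0.0499]
tool_rot: [[-0.98, -0.199, -0.001], [-0.199, 0.98, -0.0], [0.001, 0.0, -1.0]]
ft_force: [0.6, -0.6, -2.1]
grip_width: 0.0551
```

Call:
arm_command --rows "1 0 0 1 0 0 0; 1 0 0 1 0 0 0; 1 0 0 0.5 0 0 0; 1 0 0 0 0 0 0"

```text
time_s: 30.53
position: [0.5675, 0.1493, 0.0483]
tool_rot: [[-0.98, -0.199, 0.001], [-0.199, 0.98, 0.0], [-0.001, -0.0, -1.0]]
ft_force: [-0.1, -0.4, -3.1]
grip_width: 0.0551
```

Call:
arm_command --rows "1 0 0 0.8 0 0 0; 1 0 0 0.8 0 0 0; 1 0 0 0.6 0 0 0; 1 0 0 0 0 0 0; 1 0 0 0 0 0 0"

```text
time_s: 30.95
position: [0.5675, 0.1493, 0.047]
tool_rot: [[-0.98, -0.199, 0.001], [-0.199, 0.98, -0.0], [-0.001, -0.0, -1.0]]
ft_force: [-3.0, 0.6, 6.4]
grip_width: 0.0547
```

Call:
arm_command --rows "0.32 0 0 -0.5 0 0 0; 0.25 0 0 0 0 0 0; 0.15 0 0 0 0 0 0; 0.1 0 0 0 0 0 0; 0.1 0 0 0 0 0 0"

```text
time_s: 31.37
position: [0.5674, 0.1493, 0.0463]
tool_rot: [[-0.98, -0.199, 0.0], [-0.199, 0.98, 0.0], [-0.0, -0.0, -1.0]]
ft_force: [-0.8, 0.0, -0.9]
grip_width: 0.0772
```

Call:
arm_command --rows "0.1 0 0 -15 0 0 0; 0.1 0 0 -30 0 0 0; 0 0 0 -38 0 0 0; 0 0 0 -38 0 0 0; 0 0 0 -30 0 0 0"

```text
time_s: 31.78
position: [0.5676, 0.1493, 0.2003]
tool_rot: [[-0.98, -0.199, 0.002], [-0.199, 0.98, 0.0], [-0.002, -0.0, -1.0]]
ft_force: [0.4, 0.1, 0.4]
grip_width: 0.0853
```

Call:
arm_command --rows "0 20 -14 0 0 0 0; 0 33 -23 0 0 0 0; 0 33 -23 0 0 0 0; 0 33 -23 0 0 0 0; 0 33 -23 0 0 0 0"

```text
time_s: 32.2
position: [0.4379, 0.0144, 0.1973]
tool_rot: [[-0.98, -0.2, 0.0], [-0.2, 0.98, -0.0], [-0.0, -0.0, -1.0]]
ft_force: [0.3, -0.7, -0.4]
grip_width: 0.0851
```

Call:
arm_command --rows "0 21 -15 0 0 0 0; 0 0 0 0 0 0 0; 0 0 0 0 0 0 0; 0 0 0 0 0 0 0; 0 0 0 0 0 0 0"

```text
time_s: 32.62
position: [0.4225, -0.0032, 0.1973]
tool_rot: [[-0.98, -0.2, 0.0], [-0.2, 0.98, 0.0], [-0.0, -0.0, -1.0]]
ft_force: [-1.2, -0.4, 0.1]
grip_width: 0.0854
```

Run:
```python
from h import *
s=readout.observe(); R=s["tool_rot"]; print(s["time_s"],s["position"].round(4),s["ft_force"].round(2))
m=shot("wrist","w10"); np.savez("pics/w10m.npz",mtx=m["mtx"],view=m["view"],R=R,p=s["position"])
print([w2p((x,y,.07),"wrist",m).round(0) for x,y in ((.4215,-.0042),(.419,-.130),(.435,-.192),(.566,.149))])
```

```text
32.6167 [ 0.4225 -0.0032  0.1973] [-1.2  -0.36  0.07]
[array([282., 204.]), array([127., 171.]), array([ 47., 175.]), array([406., 373.])]
```

View pics/w10.png

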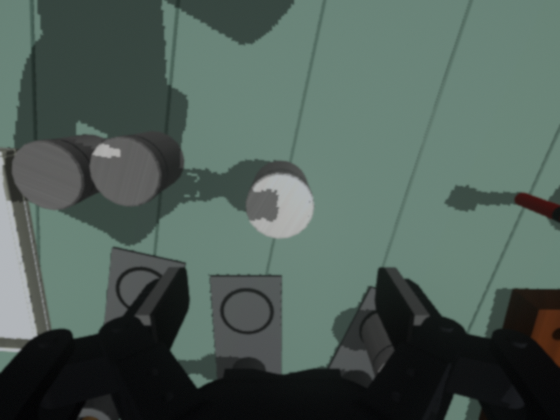

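Call:
arm_command --rows "0 1.2 -1.1 25 0 0 0; 0 0 0 38 0 0 0; 0 0 0 38 0 0 0; 0 0 0 35 0 0 0; 0 0 0 20 0 0 0"

```text
time_s: 33.08
position: [0.4201, -0.0041, 0.0383]
tool_rot: [[-0.98, -0.2, -0.003], [-0.2, 0.98, 0.001], [0.003, 0.002, -1.0]]
ft_force: [0.1, 0.8, -1.1]
grip_width: 0.0852
```

Call:
arm_command --rows "0.1 0 0 0 0 0 0; 0.2 0 0 0 0 0 0; 0.3 0 0 0 0 0 0; 1 0 0 0 0 0 0; 1 0 0 0 0 0 0"

```text
time_s: 33.5
position: [0.4219, -0.0051, 0.0427]
tool_rot: [[-0.98, -0.199, 0.004], [-0.199, 0.98, -0.001], [-0.003, -0.002, -1.0]]
ft_force: [0.4, 0.8, 5.7]
grip_width: 0.0553
```

Call:
arm_command --rows "1 0 0 0 0 0 0; 1 0 0 0 0 0 0; 1 0 0 0 0 0 0; 1 0 0 0 0 0 0"

```text
time_s: 33.83
position: [0.4219, -0.0051, 0.0427]
tool_rot: [[-0.98, -0.199, 0.004], [-0.199, 0.98, -0.001], [-0.003, -0.001, -1.0]]
ft_force: [1.1, 1.6, 8.2]
grip_width: 0.0554
```

Call:
arm_command --rows "1 0 0 -10 0 0 0; 1 0 0 -20 0 0 0; 1 0 0 -20 0 0 0; 1 0 0 0 0 0 0; 1 0 0 0 0 0 0"

```text
time_s: 34.25
position: [0.4211, -0.005, 0.092]
tool_rot: [[-0.98, -0.199, 0.002], [-0.199, 0.98, -0.001], [-0.002, -0.001, -1.0]]
ft_force: [-0.1, 0.2, -4.9]
grip_width: 0.055
```

Call:
arm_command --rows "1 0 0 0 0 0 0; 1 0 0 0 0 0 0; 1 0 0 0 0 0 0"

```text
time_s: 34.5
position: [0.4205, -0.0049, 0.0906]
tool_rot: [[-0.98, -0.199, -0.002], [-0.199, 0.98, 0.001], [0.002, 0.001, -1.0]]
ft_force: [-0.2, 0.8, -4.1]
grip_width: 0.0552
```

Call:
arm_command --rows "1 0 0 0 0 0 0; 1 0 0 0 0 0 0"

```text
time_s: 34.67
position: [0.4208, -0.005, 0.0909]
tool_rot: [[-0.98, -0.199, -0.001], [-0.199, 0.98, 0.0], [0.001, 0.0, -1.0]]
ft_force: [0.0, 0.2, -3.5]
grip_width: 0.0552
```

Call:
arm_command --rows "1 0 0 0 0 0 0; 1 0 0 0 0 0 0"

```text
time_s: 34.83
position: [0.4209, -0.005, 0.0912]
tool_rot: [[-0.98, -0.199, -0.0], [-0.199, 0.98, 0.0], [0.0, 0.0, -1.0]]
ft_force: [-0.6, -0.7, -4.7]
grip_width: 0.0552
```

Tin 2 weighs about 4.2 N and is full too. Carrying it to magazine B's pad.

Call:
arm_command --rows "1 -20 -5 0 0 0 0; 1 -35 -9.5 0 0 0 0; 1 -37 -10 0 0 0 0; 1 -35 -9.5 0 0 0 0; 1 -20 -5 0 0 0 0"

```text
time_s: 35.25
position: [0.5761, -0.0144, 0.0912]
tool_rot: [[-0.98, -0.199, 0.002], [-0.199, 0.98, -0.0], [-0.002, -0.001, -1.0]]
ft_force: [-0.9, 0.1, -4.1]
grip_width: 0.0554
```

Call:
arm_command --rows "1 0 0 0 0 0 0; 1 0 0 0 0 0 0; 1 0 0 0 0 0 0; 1 0 0 0 0 0 0"

```text
time_s: 35.58
position: [0.5717, -0.0138, 0.0912]
tool_rot: [[-0.98, -0.199, -0.001], [-0.199, 0.98, 0.0], [0.001, 0.001, -1.0]]
ft_force: [-0.4, -0.6, -3.3]
grip_width: 0.0552
```

Run:
```python
from h import *
s=readout.observe(); print(s["position"].round(4),s["ft_force"].round(2),move((.573,-.0139,.0477)))
```

```text
[ 0.5717 -0.0138  0.0912] [-0.37 -0.64 -3.32] [-1.4 -0.3 43.5]
```

Call:
arm_command --rows "1 -0.8 0 12 0 0 0; 1 0 0 12 0 0 0; 1 0 0 10 0 0 0; 1 0 0 4 0 0 0; 1 0 0 2 0 0 0"

```text
time_s: 36.0
position: [0.5729, -0.0138, 0.0508]
tool_rot: [[-0.98, -0.199, -0.001], [-0.199, 0.98, 0.0], [0.001, 0.001, -1.0]]
ft_force: [0.2, -0.3, -4.1]
grip_width: 0.0554
```

Call:
arm_command --rows "1 0 0 1 0 0 0; 1 0 0 1 0 0 0; 1 0 0 1 0 0 0; 1 0 0 0 0 0 0"

```text
time_s: 36.33
position: [0.5736, -0.0139, 0.0485]
tool_rot: [[-0.98, -0.199, 0.0], [-0.199, 0.98, -0.0], [-0.0, -0.0, -1.0]]
ft_force: [0.5, -0.3, -4.1]
grip_width: 0.0553
```

Call:
arm_command --rows "1 0 0 0.8 0 0 0; 1 0 0 0.8 0 0 0; 1 0 0 0 0 0 0; 1 0 0 0 0 0 0"

```text
time_s: 36.67
position: [0.5737, -0.0139, 0.0478]
tool_rot: [[-0.98, -0.199, 0.001], [-0.199, 0.98, -0.0], [-0.001, -0.001, -1.0]]
ft_force: [-2.7, 0.5, 4.5]
grip_width: 0.055
```

Call:
arm_command --rows "0.32 0 0 -0.5 0 0 0; 0.25 0 0 0 0 0 0; 0.15 0 0 0 0 0 0; 0.1 0 0 0 0 0 0; 0.1 0 0 0 0 0 0"

```text
time_s: 37.08
position: [0.5736, -0.0139, 0.0472]
tool_rot: [[-0.98, -0.199, 0.0], [-0.199, 0.98, -0.0], [-0.0, -0.0, -1.0]]
ft_force: [-0.6, -0.4, 0.1]
grip_width: 0.0769
```

Call:
arm_command --rows "0.1 0 0 -15 0 0 0; 0.1 0 0 -30 0 0 0; 0 0 0 -38 0 0 0; 0 0 0 -38 0 0 0; 0 0 0 -30 0 0 0"

```text
time_s: 37.5
position: [0.5737, -0.0139, 0.2012]
tool_rot: [[-0.98, -0.199, 0.002], [-0.199, 0.98, -0.001], [-0.002, -0.001, -1.0]]
ft_force: [0.9, -0.3, 0.7]
grip_width: 0.0852
```

Call:
arm_command --rows "0 20 0 0 0 0 0; 0 35 0 0 0 0 0; 0 35 0 0 0 0 0; 0 10 0 0 0 0 7; 0 0 0 0 0 0 7"

```text
time_s: 37.92
position: [0.4732, -0.0339, 0.1986]
tool_rot: [[-0.999, 0.051, -0.001], [0.051, 0.999, 0.0], [0.001, -0.0, -1.0]]
ft_force: [-0.3, -0.0, 0.3]
grip_width: 0.0857
```

Call:
arm_command --rows "0 0 0 0 0 0 7; 0 0 0 0 0 0 7; 0 0 0 0 0 0 7; 0 0 0 0 0 0 7; 0 0 0 0 0 0 7"

```text
time_s: 38.33
position: [0.4755, -0.0338, 0.1982]
tool_rot: [[-0.789, 0.614, 0.0], [0.614, 0.789, -0.0], [-0.0, 0.0, -1.0]]
ft_force: [0.5, -0.4, -0.1]
grip_width: 0.0852
```

Call:
arm_command --rows "0 0 0 0 0 0 7; 0 0 0 0 0 0 7; 0 0 0 0 0 0 7; 0 0 0 0 0 0 7; 0 0 0 0 0 0 7"

```text
time_s: 38.75
position: [0.4755, -0.0337, 0.1982]
tool_rot: [[-0.294, 0.956, 0.0], [0.956, 0.294, -0.0], [-0.0, 0.0, -1.0]]
ft_force: [0.2, -0.0, -0.0]
grip_width: 0.0856
```

Call:
arm_command --rows "0 0 0 0 0 0 5; 0 0 0 0 0 0 0; 0 0 0 0 0 0 0; 0 0 0 0 0 0 0"

```text
time_s: 39.08
position: [0.4755, -0.0337, 0.1982]
tool_rot: [[-0.218, 0.976, 0.0], [0.976, 0.218, -0.0], [-0.0, 0.0, -1.0]]
ft_force: [-0.0, 1.0, 0.5]
grip_width: 0.0857
```

Run:
```python
from h import *
z=np.load("pics/w10m.npz"); m={"mtx":z["mtx"],"view":z["view"]}
for p in ((127,170),(50,174)): print((p2w(p,.07,"wrist",m)*1000).round(1))
s=readout.observe(); print(s["time_s"],s["position"].round(4),s["tool_rot"].round(3),s["q"].round(0),move((.419,-.130,.197)))
```

```text
[ 418.  -130.1   70. ]
[ 433.4 -189.8   70. ]
39.0833 [ 0.4755 -0.0337  0.1982] [[-0.218  0.976  0.   ]
 [ 0.976  0.218 -0.   ]
 [-0.     0.    -1.   ]] [-18.  17.  90.  -0.  72. -31.] [-81.6 -76.2   1.2]
```

Call:
arm_command --rows "0 -20 -20 0 0 0 0; 0 -25 -23 0 0 0 0; 0 -25 -23 0 0 0 0; 0 -11.5 -11.2 0 0 0 0; 0 0 0 0 0 0 0"

```text
time_s: 39.5
position: [0.4166, -0.1322, 0.1983]
tool_rot: [[-0.215, 0.977, -0.0], [0.977, 0.215, -0.001], [-0.001, -0.0, -1.0]]
ft_force: [0.4, 0.8, -0.8]
grip_width: 0.0851
```

Call:
arm_command --rows "0 0 0 0 0 0 0; 0 0 0 0 0 0 0; 0 0 0 0 0 0 0"

```text
time_s: 39.75
position: [0.4181, -0.1293, 0.1982]
tool_rot: [[-0.218, 0.976, 0.0], [0.976, 0.218, 0.0], [0.0, 0.0, -1.0]]
ft_force: [-0.8, -0.0, -0.3]
grip_width: 0.0853
```

Run:
```python
from h import *
s=readout.observe(); R=s["tool_rot"]; print(s["position"].round(4),move((.418,-.130,.042)))
m=shot("wrist","w11"); np.savez("pics/w11m.npz",mtx=m["mtx"],view=m["view"],R=R,p=s["position"])
print([w2p((x,y,.07),"wrist",m).round(0) for x,y in ((.418,-.130),(.4334,-.1898))])
```

```text
[ 0.4181 -0.1293  0.1982] [ -0.7  -0.2 156.2]
[array([282., 205.]), array([285., 272.])]
```

View pics/w11.png

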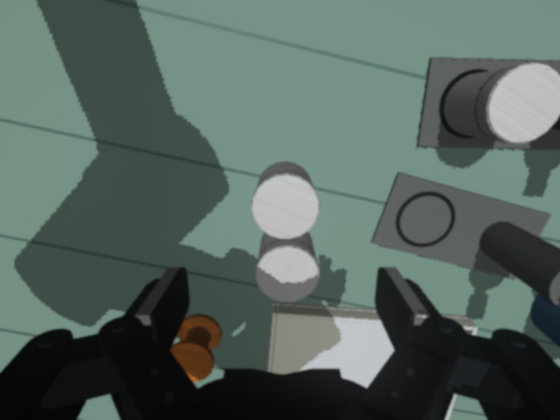

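Tin 3's lid is at (285,206) and tin 4's at (288,272), both clear of the jaws. The tin on pad B stands inside its circle. Descending on tin 3.

Call:
arm_command --rows "0 -0.7 1.2 25 0 0 0; 0 0 0 38 0 0 0; 0 0 0 38 0 0 0; 0 0 0 35 0 0 0; 0 0 0 20 0 0 0"

```text
time_s: 40.22
position: [0.4182, -0.1291, 0.0394]
tool_rot: [[-0.217, 0.976, -0.003], [0.976, 0.217, 0.002], [0.003, -0.003, -1.0]]
ft_force: [-1.0, 0.2, 0.3]
grip_width: 0.0853
```

Call:
arm_command --rows "0.1 0 0 0 0 0 0; 0.2 0 0 0 0 0 0; 0.3 0 0 0 0 0 0; 1 0 0 0 0 0 0; 1 0 0 0 0 0 0"

```text
time_s: 40.63
position: [0.4201, -0.1307, 0.0439]
tool_rot: [[-0.216, 0.976, 0.004], [0.976, 0.216, -0.002], [-0.003, 0.003, -1.0]]
ft_force: [1.2, 1.6, 6.8]
grip_width: 0.0551
```

Call:
arm_command --rows "1 0 0 0 0 0 0; 1 0 0 0 0 0 0; 1 0 0 0 0 0 0; 1 0 0 0 0 0 0"

```text
time_s: 40.97
position: [0.4201, -0.1307, 0.0439]
tool_rot: [[-0.216, 0.976, 0.004], [0.976, 0.216, -0.002], [-0.003, 0.003, -1.0]]
ft_force: [1.4, 1.9, 8.0]
grip_width: 0.0558
```

Call:
arm_command --rows "1 0 0 -10 0 0 0; 1 0 0 -20 0 0 0; 1 0 0 -30 0 0 0; 1 0 0 -30 0 0 0; 1 0 0 0 0 0 0"

```text
time_s: 41.38
position: [0.4208, -0.1314, 0.1374]
tool_rot: [[-0.216, 0.976, 0.008], [0.976, 0.216, -0.005], [-0.007, 0.007, -1.0]]
ft_force: [1.5, -1.5, -2.1]
grip_width: 0.0555
```

Call:
arm_command --rows "1 0 0 0 0 0 0; 1 0 0 0 0 0 0; 1 0 0 0 0 0 0"

```text
time_s: 41.63
position: [0.4184, -0.13, 0.1313]
tool_rot: [[-0.216, 0.976, -0.002], [0.976, 0.216, 0.001], [0.002, -0.002, -1.0]]
ft_force: [-0.3, 0.3, -3.3]
grip_width: 0.0551
```

Call:
arm_command --rows "1 0 0 0 0 0 0; 1 0 0 0 0 0 0"

```text
time_s: 41.8
position: [0.4187, -0.1302, 0.1314]
tool_rot: [[-0.216, 0.976, -0.002], [0.976, 0.216, 0.001], [0.001, -0.001, -1.0]]
ft_force: [-0.3, -0.3, -3.3]
grip_width: 0.0554
```

Call:
arm_command --rows "1 0 0 0 0 0 0; 1 0 0 0 0 0 0"

```text
time_s: 41.97
position: [0.4189, -0.1304, 0.1319]
tool_rot: [[-0.216, 0.976, -0.001], [0.976, 0.216, 0.0], [0.001, -0.001, -1.0]]
ft_force: [-0.4, -0.6, -3.3]
grip_width: 0.055
```

Tin 3 is full (about 3.3 N) but not needed, so it goes back on the table, 30 mm farther from tin 4.

Call:
arm_command --rows "1 15 0 10 0 0 0; 1 15 0 20 0 0 0; 1 0 0 30 0 0 0; 1 0 0 18 0 0 0; 1 0 0 6 0 0 0"

```text
time_s: 42.38
position: [0.4116, -0.1004, 0.0462]
tool_rot: [[-0.216, 0.976, -0.004], [0.976, 0.216, 0.002], [0.003, -0.003, -1.0]]
ft_force: [-0.6, 1.4, -3.5]
grip_width: 0.0553
```

Call:
arm_command --rows "1 0 0 1 0 0 0; 1 0 0 1 0 0 0; 1 0 0 1 0 0 0; 1 0 0 0 0 0 0"

```text
time_s: 42.72
position: [0.413, -0.1014, 0.046]
tool_rot: [[-0.216, 0.976, 0.002], [0.976, 0.216, -0.001], [-0.001, 0.001, -1.0]]
ft_force: [0.6, 0.6, -3.9]
grip_width: 0.055
```

Call:
arm_command --rows "1 0 0 1 0 0 0; 1 0 0 1 0 0 0; 1 0 0 0.6 0 0 0; 1 0 0 0 0 0 0"

```text
time_s: 43.05
position: [0.4129, -0.1013, 0.0438]
tool_rot: [[-0.216, 0.976, 0.002], [0.976, 0.216, -0.001], [-0.001, 0.001, -1.0]]
ft_force: [-3.1, 1.6, 14.3]
grip_width: 0.0557
```

Call:
arm_command --rows "0.32 0 0 -1 0 0 0; 0.25 0 0 0 0 0 0; 0.15 0 0 0 0 0 0; 0.05 0 0 0 0 0 0; 0 0 0 0 0 0 0"

```text
time_s: 43.47
position: [0.4126, -0.1011, 0.0436]
tool_rot: [[-0.216, 0.976, 0.0], [0.976, 0.216, -0.0], [-0.0, 0.0, -1.0]]
ft_force: [1.0, -0.3, -0.1]
grip_width: 0.0855
```

Call:
arm_command --rows "0 0 0 -15 0 0 0; 0 0 0 -30 0 0 0; 0 0 0 -35 0 0 0; 0 0 0 -20 0 0 0; 0 -20 0.7 0 0 0 0"

```text
time_s: 43.88
position: [0.4181, -0.1193, 0.1473]
tool_rot: [[-0.218, 0.976, 0.005], [0.976, 0.218, -0.003], [-0.004, 0.004, -1.0]]
ft_force: [1.3, -0.6, 0.5]
grip_width: 0.0856
```

Call:
arm_command --rows "0 -36 1 0 0 0 0; 0 -36 1 0 0 0 0; 0 0 0 0 0 0 0; 0 0 0 0 0 0 0; 0 0 0 0 0 0 0"

```text
time_s: 44.3
position: [0.4346, -0.1898, 0.1433]
tool_rot: [[-0.216, 0.976, -0.001], [0.976, 0.216, 0.001], [0.001, -0.001, -1.0]]
ft_force: [-1.2, 0.5, -0.1]
grip_width: 0.0853
```

Run:
```python
from h import *
s=readout.observe(); print(s["time_s"],s["position"].round(4),s["ft_force"].round(1),move((.4355,-.1905,.042)))
m=shot("wrist","w12")
# white lids: threshold check
im=cv2.imread("pics/w12_raw.png"); g=cv2.cvtColor(im,cv2.COLOR_BGR2HSV); k=((g[...,1]<25)&(g[...,2]>120)).astype(np.uint8)
n,l,st,c=cv2.connectedComponentsWithStats(k)
for i in range(1,n):
    if st[i,4]>800: print(st[i],c[i].round(0), (p2w(c[i],.07,"wrist",m)*1000).round(0))
print(w2p((.4355,-.1905,.07),"wrist",m),w2p((.413,-.1013,.07),"wrist",m))
```

```text
44.3 [ 0.4346 -0.1898  0.1433] [-1.2  0.5 -0.1] [ -1.    0.8 101.3]
[ 230   29   97  104 7986] [278.  80.] [ 412. -102.   70.]
[ 243  191   85   79 4964] [286. 232.] [ 437. -192.   70.]
[ 266  292  128   96 9042] [327. 335.] [ 485. -265.   70.]
[ 432  300   92   38 1893] [477. 316.] [ 586. -226.   70.]
[283.95554905 229.11886522] [279.39385419  79.23331839]
```

Call:
arm_command --rows "0 -2 1.5 20 0 0 0; 0 0 0 35 0 0 0; 0 0 0 30 0 0 0; 0 0 0 16 0 0 0; 0 0 0 0 0 0 0"

```text
time_s: 44.77
position: [0.4355, -0.1899, 0.0401]
tool_rot: [[-0.217, 0.976, -0.005], [0.976, 0.217, 0.004], [0.005, -0.004, -1.0]]
ft_force: [-0.1, -0.3, -0.7]
grip_width: 0.0852
```

Call:
arm_command --rows "0.1 0 0 0 0 0 0; 0.2 0 0 0 0 0 0; 0.3 0 0 0 0 0 0; 1 0 0 0 0 0 0; 1 0 0 0 0 0 0"

```text
time_s: 45.18
position: [0.4375, -0.1921, 0.0441]
tool_rot: [[-0.216, 0.976, 0.002], [0.976, 0.216, -0.001], [-0.002, 0.002, -1.0]]
ft_force: [-0.2, 1.2, 5.7]
grip_width: 0.0556
```

Call:
arm_command --rows "1 0 0 0 0 0 0; 1 0 0 0 0 0 0; 1 0 0 0 0 0 0; 1 0 0 0 0 0 0"

```text
time_s: 45.52
position: [0.4375, -0.1921, 0.0441]
tool_rot: [[-0.216, 0.976, 0.002], [0.976, 0.216, -0.001], [-0.002, 0.002, -1.0]]
ft_force: [-0.1, 2.1, 7.0]
grip_width: 0.0554
```

Call:
arm_command --rows "1 0 0 -10 0 0 0; 1 0 0 -20 0 0 0; 1 0 0 -30 0 0 0; 1 0 0 -30 0 0 0; 1 0 0 0 0 0 0"

```text
time_s: 45.93
position: [0.4388, -0.1932, 0.1382]
tool_rot: [[-0.216, 0.976, 0.008], [0.976, 0.216, -0.006], [-0.008, 0.007, -1.0]]
ft_force: [0.0, -1.1, -0.0]
grip_width: 0.0551
```

Call:
arm_command --rows "1 0 0 0 0 0 0; 1 0 0 0 0 0 0; 1 0 0 0 0 0 0"

```text
time_s: 46.18
position: [0.4365, -0.1916, 0.1318]
tool_rot: [[-0.216, 0.976, -0.001], [0.976, 0.216, 0.001], [0.001, -0.001, -1.0]]
ft_force: [-0.2, 1.6, -1.0]
grip_width: 0.0552
```

Call:
arm_command --rows "1 0 0 0 0 0 0; 1 0 0 0 0 0 0"

```text
time_s: 46.35
position: [0.4367, -0.1918, 0.1319]
tool_rot: [[-0.216, 0.976, -0.001], [0.976, 0.216, 0.001], [0.001, -0.001, -1.0]]
ft_force: [0.1, 0.3, -0.7]
grip_width: 0.0552
```

Call:
arm_command --rows "1 0 0 0 0 0 0; 1 0 0 0 0 0 0"

```text
time_s: 46.52
position: [0.4369, -0.192, 0.1323]
tool_rot: [[-0.216, 0.976, -0.001], [0.976, 0.216, 0.0], [0.001, -0.0, -1.0]]
ft_force: [-0.3, -0.0, -1.2]
grip_width: 0.0555
```

Tin 4 is empty (about 1 N). It goes to the tray centre at about (0.560,-0.330).

Call:
arm_command --rows "1 -20 11 0 0 0 0; 1 -35 20 0 0 0 0; 1 -35 20 0 0 0 0; 1 -35 20 0 0 0 0; 1 -35 19 0 0 0 0"

```text
time_s: 46.93
position: [0.5605, -0.33, 0.1324]
tool_rot: [[-0.216, 0.976, -0.0], [0.976, 0.216, 0.0], [0.0, -0.0, -1.0]]
ft_force: [0.3, -0.3, -1.3]
grip_width: 0.0554
```

Call:
arm_command --rows "1 0 0 0 0 0 0; 1 0 0 0 0 0 0; 1 0 0 0 0 0 0; 1 0 0 0 0 0 0"

```text
time_s: 47.27
position: [0.5588, -0.3279, 0.1326]
tool_rot: [[-0.216, 0.976, -0.001], [0.976, 0.216, 0.001], [0.001, -0.001, -1.0]]
ft_force: [-0.2, -0.2, -0.5]
grip_width: 0.0553
```

Call:
arm_command --rows "1 0 0 20 0 0 0; 1 0 0 25 0 0 0; 1 0 0 22 0 0 0; 1 0 0 10 0 0 0; 1 0 0 2 0 0 0"

```text
time_s: 47.68
position: [0.5584, -0.3276, 0.0521]
tool_rot: [[-0.216, 0.976, -0.003], [0.976, 0.216, 0.002], [0.003, -0.002, -1.0]]
ft_force: [0.0, -0.4, -1.0]
grip_width: 0.0552
```

Call:
arm_command --rows "1 0 0 0 0 0 0; 1 0 0 0 0 0 0; 1 0 0 0 0 0 0"

```text
time_s: 47.93
position: [0.5599, -0.3291, 0.0552]
tool_rot: [[-0.216, 0.976, 0.002], [0.976, 0.216, -0.002], [-0.002, 0.002, -1.0]]
ft_force: [-0.6, 0.7, -1.5]
grip_width: 0.0554
```

Contact is expected near z = 0.049, so about 6 mm to go.

Call:
arm_command --rows "1 0 0 1.5 0 0 0; 1 0 0 1.5 0 0 0; 1 0 0 1 0 0 0; 1 0 0 0.7 0 0 0; 1 0 0 0.3 0 0 0"

```text
time_s: 48.35
position: [0.5594, -0.3288, 0.0492]
tool_rot: [[-0.216, 0.976, 0.0], [0.976, 0.216, -0.0], [-0.0, 0.0, -1.0]]
ft_force: [-2.1, 2.1, 7.8]
grip_width: 0.0552
```

Call:
arm_command --rows "1 0 0 0.6 0 0 0; 1 0 0 0.6 0 0 0; 1 0 0 0.3 0 0 0; 1 0 0 0 0 0 0; 1 0 0 0 0 0 0"

```text
time_s: 48.77
position: [0.5594, -0.3288, 0.0491]
tool_rot: [[-0.216, 0.976, 0.001], [0.976, 0.216, -0.001], [-0.001, 0.0, -1.0]]
ft_force: [-6.3, 3.4, 13.9]
grip_width: 0.0551
```

Resting on the tray floor. Next: release, rise, move clear towards the robot, and check from above.

Call:
arm_command --rows "1 0 0 -2 0 0 0; 0.3 0 0 0 0 0 0; 0.2 0 0 0 0 0 0; 0.1 0 0 0 0 0 0; 0 0 0 0 0 0 0"

```text
time_s: 49.18
position: [0.5593, -0.3288, 0.0488]
tool_rot: [[-0.216, 0.976, -0.0], [0.976, 0.216, 0.0], [0.0, -0.0, -1.0]]
ft_force: [-0.1, 0.3, 0.0]
grip_width: 0.0849
```

Call:
arm_command --rows "0 0 0 -15 0 0 0; 0 0 0 -30 0 0 0; 0 0 0 -38 0 0 0; 0 0 0 -38 0 0 0; 0 0 0 -30 0 0 0"

```text
time_s: 49.6
position: [0.5596, -0.3289, 0.2031]
tool_rot: [[-0.216, 0.976, 0.002], [0.976, 0.216, -0.002], [-0.002, 0.001, -1.0]]
ft_force: [0.4, 0.1, 0.5]
grip_width: 0.0854
```

Call:
arm_command --rows "0 -10 -25 0 0 0 0; 0 -10 -38 0 0 0 0; 0 -10 -38 0 0 0 0; 0 -10 -38 0 0 0 0; 0 -10 -38 0 0 0 0"

```text
time_s: 50.02
position: [0.3957, -0.4162, 0.2]
tool_rot: [[-0.216, 0.976, -0.0], [0.976, 0.216, 0.0], [0.0, -0.0, -1.0]]
ft_force: [0.4, -1.0, 0.0]
grip_width: 0.0855
```

Call:
arm_command --rows "0 -10 -30 0 0 0 0; 0 0 0 0 0 0 0; 0 0 0 0 0 0 0; 0 0 0 0 0 0 0"

```text
time_s: 50.35
position: [0.3705, -0.4319, 0.2]
tool_rot: [[-0.216, 0.976, 0.0], [0.976, 0.216, 0.0], [0.0, 0.0, -1.0]]
ft_force: [0.9, -0.1, -0.2]
grip_width: 0.0851
```

Run:
```python
from h import *
s=readout.observe(); print(s["time_s"],s["position"].round(4),s["ft_force"].round(1))
shot("top","t13",(120,90,460,320),1); shot("scene","s13",(80,120,480,360),1)
a=cv2.resize(cv2.imread("pics/t13.png"),None,fx=1.7,fy=1.25*1.36,interpolation=cv2.INTER_CUBIC)
t=cv2.imread("pics/t13_raw.png")[130:300,195:445]; sc=cv2.imread("pics/s13_raw.png")[140:320,100:370]
t=cv2.resize(t,None,fx=2.2,fy=2.2,interpolation=cv2.INTER_CUBIC)[:300]; 
t=cv2.resize(cv2.imread("pics/t13_raw.png")[135:270,200:440],(533,300),interpolation=cv2.INTER_CUBIC)
sc=cv2.resize(cv2.imread("pics/s13_raw.png")[150:315,100:393],(533,300),interpolation=cv2.INTER_CUBIC)
cv2.imwrite("pics/fin.png",np.vstack([t,sc]))
```

```text
50.35 [ 0.3705 -0.4319  0.2   ] [ 0.9 -0.1 -0.2]
```

View pics/fin.png

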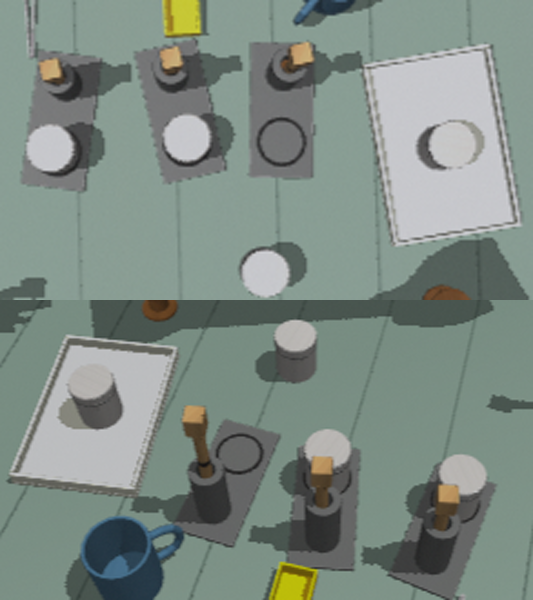

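Run:
```python
from h import *
for n,p,g in (("A",(50.5,149),(.5664,.1491)),("B",(187,138),(.5735,-.0139)),("tray",(452,144),(0,0))):
    q=p2w((200+p[0]*.4503,135+p[1]*.45),.07 if n!="tray" else .075,"top"); print(n,q.round(4),g)
print(readout.observe()["time_s"]); print(env.close_job())
```

```text
A [0.5652 0.1496 0.07  ] (0.5664, 0.1491)
B [ 0.574  -0.0132  0.07  ] (0.5735, -0.0139)
tray [ 0.5582 -0.3272  0.075 ] (0, 0)
50.45
the job is handed in; nothing more can be done
None
```

I handed the job in at about 50 s, with every part of it done and no drops.

- **Gauging:** each of the three magazines now has one pale stick standing in its tube. Contact came at about 82 mm depth in A, 72 mm in B and 37 mm in C. The band is out of sight in A and B, so those two are low, and it shows above the rim in C.
- **Full tins:** three tins were full, at about 3.3 to 4.2 N when lifted. One stands on A's circle and one on B's. In the last pictures each is within about 2 mm of its circle's centre. The third stands upright on the table; I set it down about 30 mm from where I lifted it.
- **Empty tin:** the one empty tin, about 1 N, stands upright near the middle of the tray.

- **Knocked tin:** one tin had been shifted a few centimetres while I worked. I found it again with the wrist camera before lifting it.
- **High push on C:** the first stick, in C, was pushed onto the discs with a wrist force of about 45 N before I backed off and released it at about 3 N. The other two met the discs at about 6 to 11 N.

The last top and scene pictures showed all sticks and tins standing and nothing disturbed within their crops. The red stick, the jar and part of the tweezers fell outside the crops, so I did not check those at the end.

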